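# Load the sample tray and slide it round the pH meter to the collection place

### The job

Stack the closed sample boxes right way up on the blue tray where it stands, squarely one on another in a single column on the black pad in its middle and square to the tray, with the urgent red-lidded box on top. Then slide the loaded tray along the bench, never lifting it, between the orange tube rack and the pH meter without the tray touching either, until it stands inside the yellow taped outline and square to it, with the column still square. Leave the jars, bottles, beaker and pipette where they are.

Things in the scene. Friction and masses are not known exactly. Their poses are not given: they have to be found in the camera images.
- tray: loose blue sample tray, 150 x 150 mm square (sides along its x and y), rim 20 mm high and 4 mm thick all round with plain upright outer faces, flat floor 6 mm thick (inside 142 x 142 mm), about 0.4 kg; a thin black pad 84 mm square marks the middle of the floor. Origin at the centre of its underside, z up. It starts at the robot's left, its axes nearly along the world's
- case_red: closed plastic freezer box for sample vials, white body with a red lid, 68 x 68 mm square and 30 mm high, flat top and bottom, about 85 g; origin at the centre of its underside, z up. Its sides are along its x and y. It starts flat on the bench, any yaw. Always present; belongs on top
- case1: closed plastic freezer box for sample vials, white body with a green lid, 68 x 68 mm square and 30 mm high, flat top and bottom, about 85 g; origin at the centre of its underside, z up. Its sides are along its x and y. It starts flat on the bench, any yaw. May be absent (2 to 4 green-lidded boxes are out)
- case2: closed plastic freezer box for sample vials, white body with a green lid, 68 x 68 mm square and 30 mm high, flat top and bottom, about 85 g; origin at the centre of its underside, z up. Its sides are along its x and y. It starts flat on the bench, any yaw. May be absent (2 to 4 green-lidded boxes are out)
- case3: closed plastic freezer box for sample vials, white body with a green lid, 68 x 68 mm square and 30 mm high, flat top and bottom, about 85 g; origin at the centre of its underside, z up. Its sides are along its x and y. It starts flat on the bench, any yaw. May be absent (2 to 4 green-lidded boxes are out)
- case4: closed plastic freezer box for sample vials, white body with a green lid, 68 x 68 mm square and 30 mm high, flat top and bottom, about 85 g; origin at the centre of its underside, z up. Its sides are along its x and y. It starts flat on the bench, any yaw. May be absent (2 to 4 green-lidded boxes are out)
- bay: the collection place: square of yellow tape stuck flat on the bench, clear inside 190 x 190 mm, tape 12 mm wide, no height. Origin at its centre on the bench. On the robot's right, farther out than the pH meter; its sides run along its x and y. Its yaw is within 0.1 rad of the world's axes
- meter: pH meter, fixed to the bench: white wedge 165 x 165 mm (square to the world axes), 40 mm high at the front (towards the robot) and 65 mm at the back. With its sloping top and rear sockets it reaches at most 95 mm from its origin towards +x and 84 mm to each side (y). Origin at the centre of its underside
- rack: orange microtube rack, fixed to the bench: 67 (x) x 220 (y) mm block 28 mm high, square to the world axes, caps up to 37 mm high. Origin at the centre of its underside. It stands beyond the tray's start; the tray can pass on its robot side, then between its end and the meter's left side (at least 230 mm apart in y), then beyond the meter
- jar_a: glass jar with white lid, 54 mm across, 74 mm high, loose bystander; origin at centre of underside
- jar_b: another such jar, bystander
- jar_c: another such jar, bystander, right of the robot
- bottle_a: reagent bottle 80 mm across, 150 mm high, bystander beyond the lane; origin at centre of underside
- bottle_b: another such bottle, bystander
- beaker: glass beaker 76 mm across, 85 mm high, bystander at the far left; origin at centre of underside
- pipette: pipette lying at the far left, about 240 mm long, 25 mm thick, bystander; origin near its middle, on the bench
Mind the look-alikes: they are no part of the job. Of the things that look like the tray, the largest one is meant.

How it is judged:
By the outcome, as a careful person would: the job done as asked, in the order asked, and still so for the second after the job is handed in, with the robot touching nothing.
Of case1, case2, case3, case4 only 2 to 4 are there at a start; the rules pass over those that are not, and their reading is None.
At some moment in a run one of case1, case2, case3, case4 may be knocked a few centimetres aside while the robot is not near it.
Once in a run the grip may slacken for a moment while it holds something.
It also fails if it takes over 210 s, if anything falls off the work surface, if the arm or the gripper's body presses on something with over 40 N, if the wrist force passes 120 N, or if a joint passes its speed limit or range.

### The arm

A 7-joint arm with a two-finger parallel gripper is mounted at the origin on the work surface. World frame = base frame: x ahead of the robot, y to its left, z up, the work surface at z = 0. Lengths are in m, angles in rad, forces in N, time in s.
With the tool pointing down it reaches from about 0.4 to 0.85 m from the base axis. Payload 6.9 kg.
Tool frame: the origin (TCP) lies on the mounting face of the last link; the fingertips stand 173 mm ahead of it and the grasp point (between the pads) lies 155 mm ahead of it (manip.grasp_offset is the distance from the TCP to the grasp point, in m); z points along the fingers, y is the direction in which the jaws open and shut (so a half turn about z gives the same grasp; the last joint's range is limited). The gripper opens to 85 mm and grips with 20 to 120 N. Pads are 22 mm wide; open, the fingers measure 114 mm over their backs; the gripper's body (76 mm by 85 mm) begins 54 mm behind the grasp point. The pads swing forward as they close: fully open they stand 13 mm farther back than shut.
Start: joints at [1.304, 0.507, -0.238, 1.5, 0.126, 1.149, -0.155], TCP at [0.228, -0.582, 0.405] pointing down, gripper open.
Joint ranges: [-3.08, 3.08], [-0.24, 2.05], [-1.43, 1.35], [0, 2.5], [-1.52, 4.66], [0.17, 1.96], [-2.89, 2.89]. Speed limits (rad/s): [2.39, 2.39, 3.14, 3.14, 3.14, 3.14, 3.14].

### API

Orientations are given as a unit quaternion [w, x, y, z].
In Python, from cell import manip gives the robot as it stands. The module is installed in compiled form; this text tells all that it offers.
- The arm moves only by the tool step_arm, never from a script. Its argument "rows" is a list of rows, each a list of 2 entries, a list of its own where there are three numbers: the shift along the tool's x, y, z in cm, then the turn, a rotation vector about the tool's x, y, z in degrees. In form: [[[x, y, z], [rx, ry, rz]], ...]. A call has 1 to 20 rows; each row is the pose to reach, as a shift and turn from the pose measured when the call began, along the tool's axes at that moment; what a row does not reach only later rows make up. A row lasts 1/12 s, in which the tool goes at most 41.7 mm and 7.16 degrees, less where a joint would pass 70% of its speed; a pose out of reach is approached as far as the arm can. A call with a gripper value outside its range is refused whole. "fingers" is the gripper command: -1 is fully open, 1 is shut, values between are in proportion, set as the call begins (left out, the last holds). The fingers move at their own pace and stop on an object; "force" is the grip in N (left out, the last holds). Time passes only in rows, so rows that repeat a pose let the fingers close. It gives the time, the measured TCP pose, the force and the opening at its end, in the units of the state.
- manip.state(): the state, without advancing time (a new reading comes with each control period).
- manip.grab_frame(name): name is "scene" or "side" or "wrist"; returns a dict with "color" (400x640x3 uint8, blue, green, red), "fx", "fy", "cx", "cy" (pixels), "R" (3x3) and "t" (3): a world point X has camera coordinates R X + t; the wrist camera has in their place "hand_eye" (4x4, takes a point from camera to tool coordinates, whose origin is the TCP and whose axes are the flange's). Camera axes: x right, y down, z forward; pixel columns grow to the right and rows downward; lengths in m; the calibration is good to about 2 mm. A picture is of the moment at which its call begins: read the wrist's pose just before it. There is no depth.
- manip.sign_off(): hands the job in, once; it reports no verdict.
The state is a dict: "time": time; "q": joint angles; "qd": joint speeds; "effort": joint torques, N m; "eef_pos": TCP position; "tcp_rot": TCP orientation; "force": force on the tool from outside, world axes, zero at the start; "ft_torque": the same for the moment, N m; "finger_gap": finger opening in m.
Only numpy, scipy, OpenCV 4.12 (cv2) and the standard library are available. Lean on these libraries where they do the work, as an engineer would, in place of code of your own. Each camera call takes 0.05 s, during which the arm holds its last target. There are 200 camera calls.

## Working session

There is one attempt and no reset: what is moved stays moved. The work goes in short steps, Python scripts to look and compute and a tool call to move; the robot and the scene stay as the last step left them, time stands still between calls to the robot, and variables do not carry over. Pictures are saved under pics/ and viewed, about 12 in all and at most 16, crops included, and the job is handed in when it is done.

Besides the shell and the picture viewer there is one more tool, called after "Request:" as a command line: name --argument value ..., lists and objects as JSON in quotes. step_arm: Moves the arm, as the interface text tells. Its arguments: {"type":"object","properties":{"rows":{"type":"array"},"fingers":{"type":"number"},"force":{"type":"number"}},"required":["rows"]}

```bash
mkdir -p pics; python3 - <<'E'
from cell import manip
import cv2,numpy as np
print(manip.state())
for n in("scene","side","wrist"):
    f=manip.grab_frame(n); cv2.imwrite(f"pics/{n}0.png",f["color"])
    print(n,{k:(np.round(v,4).tolist() if k!="color" else 0) for k,v in f.items()})
print(manip.grasp_offset)
E
```

```text
{'time': 0.0, 'q': array([ 1.3035037 ,  0.5083151 , -0.23754177,  1.50112815,  0.12571283,
        1.14889167, -0.15481619]), 'qd': array([ 8.81324972e-04,  3.64450959e-04, -5.60027669e-05,  1.36891362e-03,
       -6.15368984e-04,  6.57790678e-04,  7.60358187e-04]), 'effort': array([ 4.98762474e-04, -6.20596504e+01, -2.18607858e+00, -2.49651897e+01,
        1.27245070e-02,  1.18689731e-02, -5.06432639e-05]), 'eef_pos': array([ 0.22750417, -0.58191492,  0.40384573]), 'tcp_rot': array([-8.56378527e-04,  9.82676153e-01,  1.85328931e-01, -1.80695479e-04]), 'force': array([ 0.35331258,  0.89307771, -0.03394979]), 'ft_torque': array([0.04531456, 0.00979985, 0.05281563]), 'finger_gap': 0.08544094975017552}
scene {'color': 0, 'fx': 495.6399, 'fy': 495.6399, 'cx': 313.459, 'cy': 206.1949, 'R': [[-0.6326, 0.7745, -0.0082], [0.4902, 0.3922, -0.7784], [-0.5996, -0.4964, -0.6277]], 't': [0.3206, -0.2485, 1.7187]}
side {'color': 0, 'fx': 479.8114, 'fy': 479.8114, 'cx': 317.4166, 'cy': 195.3842, 'R': [[-0.9793, -0.2022, 0.0031], [-0.158, 0.7551, -0.6362], [0.1263, -0.6236, -0.7715]], 't': [0.538, 0.0529, 1.3717]}
wrist {'color': 0, 'fx': 335.1646, 'fy': 335.1646, 'cx': 319.1596, 'cy': 196.8429, 'hand_eye': [[-0.0009, -0.9447, -0.3281, 0.0852], [1.0, -0.0012, 0.0008, 0.0013], [-0.0012, -0.3281, 0.9447, 0.0299], [0.0, 0.0, 0.0, 1.0]]}
0.1547
```

View pics/scene0.png

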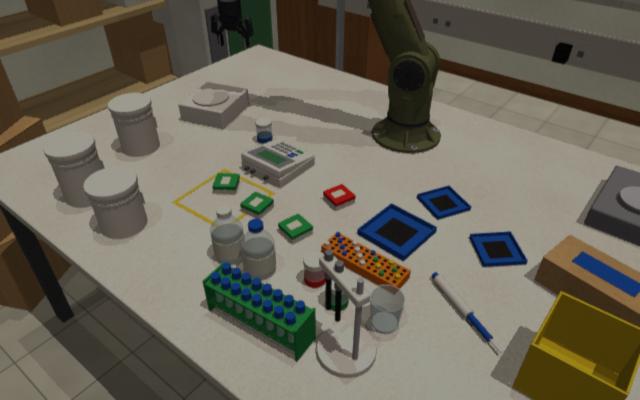

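View pics/side0.png

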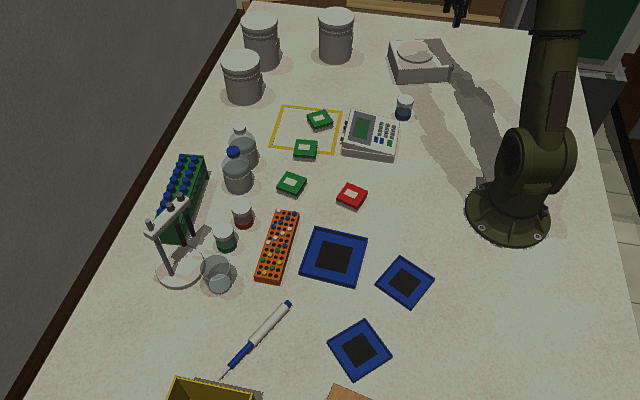

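Views show: red box at scene (340,195), three green boxes at scene (227,182), (257,203), (295,227). There are three blue trays at scene (397,231), (444,202) and (498,248). The largest, at (397,231) and next to the orange rack, is the one meant. Next I rectify the images to measure positions.

```bash
cat > h.py <<'E'
from cell import manip
import cv2,numpy as np
from scipy.spatial.transform import Rotation as Rot
def pose():
    s=manip.state(); w,x,y,z=s["tcp_rot"]
    return Rot.from_quat([x,y,z,w]).as_matrix(),np.array(s["eef_pos"])
def grab(n):
    Rt,p=pose(); f=manip.grab_frame(n)
    if n=="wrist":
        H=np.eye(4);H[:3,:3]=Rt;H[:3,3]=p
        C=np.linalg.inv(H@np.array(f["hand_eye"])); f["R"],f["t"]=C[:3,:3],C[:3,3]
    f["R"]=np.array(f["R"]);f["t"]=np.array(f["t"])
    f["K"]=np.array([[f["fx"],0,f["cx"]],[0,f["fy"],f["cy"]],[0,0,1]])
    return f
def rect(f,z,xr,yr,s=1000):
    # top view of plane z; image right = -y, up = +x ; s px per m
    P=f["K"]@np.c_[f["R"][:,0],f["R"][:,1],f["R"][:,2]*z+f["t"]]
    A=np.array([[0,-1/s,xr[1]],[-1/s,0,yr[1]],[0,0,1]])
    return cv2.warpPerspective(f["color"],P@A,(int((yr[1]-yr[0])*s),int((xr[1]-xr[0])*s)),flags=cv2.INTER_LINEAR|cv2.WARP_INVERSE_MAP)
COL={"red":[((0,150,70),(6,255,255)),((174,150,70),(180,255,255))],"green":[((55,120,40),(85,255,255))],
 "blue":[((104,150,50),(125,255,255))],"yellow":[((22,110,90),(34,255,255))],"orange":[((6,170,100),(18,255,255))]}
def find(f,c,z,xr,yr,amin,amax,s=1000,k=5):
    im=rect(f,z,xr,yr,s);hsv=cv2.cvtColor(im,cv2.COLOR_BGR2HSV)
    m=sum(cv2.inRange(hsv,a,b) for a,b in COL[c]);m=cv2.morphologyEx(m,cv2.MORPH_CLOSE,np.ones((k,k)))
    out=[]
    for q in cv2.findContours(m,cv2.RETR_EXTERNAL,cv2.CHAIN_APPROX_NONE)[0]:
        (u,v),(w,h),a=cv2.minAreaRect(q)
        if amin<=min(w,h)*1000/s and max(w,h)*1000/s<=amax:
            # yaw of side in world, mod 90 : pixel angle a (clockwise in image) -> world yaw = -a
            out.append((round(xr[1]-(v+.5)/s,4),round(yr[1]-(u+.5)/s,4),round((-a+45)%90-45,1),round(w*1000/s),round(h*1000/s)))
    return sorted(out)
E
python3 - <<'E'
from h import *
X,Y=(0.2,1.0),(-.5,.6)
fs={n:grab(n) for n in("scene","side")}
for n,f in fs.items():
    for c,z,a,b in(("red",.03,50,110),("green",.03,50,110),("blue",.02,80,190),("yellow",0,150,260),("orange",.028,40,280)):
        print(n,c,find(f,c,z,X,Y,a,b))
cv2.imwrite("pics/top1.png",np.vstack([cv2.resize(rect(f,z,(0.3,.95),Y,500),None,fx=1.4,fy=.92) if 0 else rect(f,z,(.35,.95),Y,490) for f,z in((fs["side"],0.03),(fs["scene"],.03))]))
E
```

```text
scene red [(0.4492, 0.0461, -18.4, 77, 73)]
scene green [(0.6049, -0.2536, 34.7, 76, 68), (0.6211, -0.1104, 5.3, 74, 73), (0.629, 0.037, -13.2, 73, 71)]
scene blue [(0.2807, 0.2868, -28.6, 113, 112), (0.3665, 0.4826, 43.4, 113, 110), (0.4658, 0.2481, -4.2, 154, 159)]
scene yellow []
scene orange [(0.6115, 0.249, 0.4, 67, 225)]
side red [(0.4403, 0.0453, -18.4, 77, 69)]
side green [(0.5965, -0.2595, 35.1, 69, 70), (0.6119, -0.1122, 5.3, 68, 78), (0.6206, 0.0364, -13.2, 74, 69)]
side blue [(0.2653, 0.2879, -29.1, 113, 110), (0.3522, 0.4837, 43.7, 110, 110), (0.4552, 0.249, -4.1, 158, 150)]
side yellow []
side orange [(0.6075, 0.247, 0.0, 68, 223)]
```

View pics/top1.png

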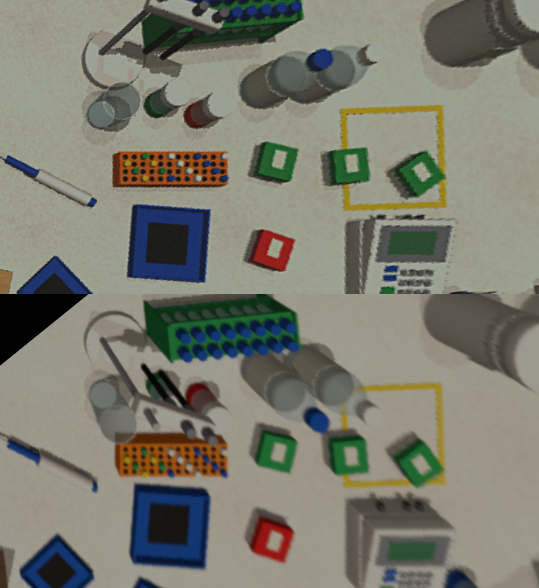

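Top view: the big tray is at about (0.46,0.25), the red box at (0.445,0.046) and three greens at (0.60,-0.256), (0.617,-0.111) and (0.625,0.037). Two smaller trays are the look-alikes. I'll go over the greens for a close wrist look.

```bash
cat >> h.py <<'E'
def yaw(R): return np.degrees(np.arctan2(R[1,0],R[0,0]))
def go(*ts):
    # rows [shift cm, rotvec deg] from the measured pose to (x,y,z,yaw deg[,R]) targets
    R,p=pose()
    for x,y,z,a in ts:
        c,s=np.cos(np.radians(a)),np.sin(np.radians(a))
        T=np.array([[c,s,0],[s,-c,0],[0,0,-1.]])
        print([np.round(R.T@(np.array([x,y,z])-p)*100,1).tolist(),np.round(Rot.from_matrix(R.T@T).as_rotvec(degrees=True),1).tolist()])
E
python3 - <<'E'
from h import *
print(yaw(pose()[0])); go((.58,-.10,.42,90))
E
```

```text
21.360314260540378
[[50.4, -32.1, -1.5], [-0.0, -0.0, -68.6]]
```

Request:
step_arm --rows '[[[50.4,-32.1,-1.5],[0,0,-68.6]],[[50.4,-32.1,-1.5],[0,0,-68.6]],[[50.4,-32.1,-1.5],[0,0,-68.6]],[[50.4,-32.1,-1.5],[0,0,-68.6]],[[50.4,-32.1,-1.5],[0,0,-68.6]],[[50.4,-32.1,-1.5],[0,0,-68.6]],[[50.4,-32.1,-1.5],[0,0,-68.6]],[[50.4,-32.1,-1.5],[0,0,-68.6]],[[50.4,-32.1,-1.5],[0,0,-68.6]],[[50.4,-32.1,-1.5],[0,0,-68.6]],[[50.4,-32.1,-1.5],[0,0,-68.6]],[[50.4,-32.1,-1.5],[0,0,-68.6]],[[50.4,-32.1,-1.5],[0,0,-68.6]],[[50.4,-32.1,-1.5],[0,0,-68.6]],[[50.4,-32.1,-1.5],[0,0,-68.6]],[[50.4,-32.1,-1.5],[0,0,-68.6]],[[50.4,-32.1,-1.5],[0,0,-68.6]],[[50.4,-32.1,-1.5],[0,0,-68.6]],[[50.4,-32.1,-1.5],[0,0,-68.6]],[[50.4,-32.1,-1.5],[0,0,-68.6]]]'

```text
time: 1.92
eef_pos: [0.5795, -0.1012, 0.4195]
tcp_rot: [-0.0, 0.708, 0.706, -0.0]
force: [-0.1, -0.3, -0.7]
finger_gap: 0.0854
```

```bash
python3 - <<'E'
from h import *
R,p=pose();print(yaw(R),p)
X,Y=(0.3,1.0),(-.45,.45)
f=grab("wrist");cv2.imwrite("pics/w1.png",f["color"])
for c,z,a,b in(("red",.03,50,110),("green",.03,50,110),("blue",.02,80,190),("orange",.028,40,280)): print(c,find(f,c,z,X,Y,a,b))
cv2.imwrite("pics/w1top.png",rect(f,0,(.3,.9),Y,800))
E
```

```text
89.81109586111529 [ 0.57945697 -0.10116476  0.41952583]
red [(0.4407, 0.0358, -18.4, 59, 67)]
green [(0.5986, -0.2632, 35.4, 66, 65), (0.6148, -0.1181, 5.5, 66, 67), (0.6228, 0.0291, -13.7, 64, 66)]
blue []
orange []
```

View pics/w1top.png

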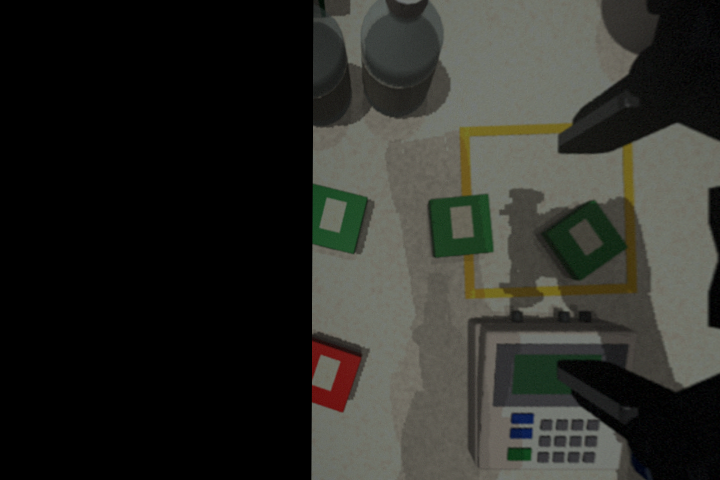

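The top view shows the bay outline centred near (0.637,-0.235), turned about +2°. The meter's rear sockets are at x≈0.515 and its left side at y≈-0.138. The greens are clear. I'll go to the right-hand green box first.

```bash
python3 - <<'E'
from h import *
go((.5986,-.263,.33,125.4))
E
```

```text
[[-16.2, 2.0, 9.0], [-0.0, -0.0, -35.6]]
```

Request:
step_arm --rows '[[[-16.2,2.0,9.0],[0,0,-35.6]],[[-16.2,2.0,9.0],[0,0,-35.6]],[[-16.2,2.0,9.0],[0,0,-35.6]],[[-16.2,2.0,9.0],[0,0,-35.6]],[[-16.2,2.0,9.0],[0,0,-35.6]],[[-16.2,2.0,9.0],[0,0,-35.6]],[[-16.2,2.0,9.0],[0,0,-35.6]],[[-16.2,2.0,9.0],[0,0,-35.6]],[[-16.2,2.0,9.0],[0,0,-35.6]],[[-16.2,2.0,9.0],[0,0,-35.6]]]'

```text
time: 2.8
eef_pos: [0.5993, -0.2614, 0.3308]
tcp_rot: [0.001, 0.458, 0.889, 0.0]
force: [0.6, 0.9, -0.7]
finger_gap: 0.0854
```

```bash
python3 - <<'E'
from h import *
R,p=pose();print(yaw(R),p)
f=grab("wrist");cv2.imwrite("pics/w2.png",f["color"])
g=find(f,"green",.03,(.45,.75),(-.4,-.15),50,100);print(g)
b=g[0]; go((b[0],b[1],.22,b[2]+90),(b[0],b[1],.176,b[2]+90))
E
```

```text
125.49550542016526 [ 0.59930343 -0.26140305  0.33082226]
[(0.598, -0.2632, 35.0, 66, 67)]
[[-0.0, -0.2, 11.1], [0.0, 0.1, 0.5]]
[[-0.0, -0.2, 15.5], [0.0, 0.1, 0.5]]
```

View pics/w2.png

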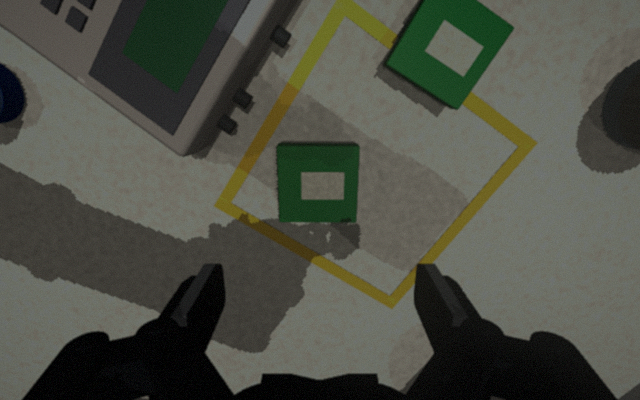

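The green box sits at (318,182), centred between the fingers, and the measurements agree. I'll descend and grip.

Request:
step_arm --rows '[[[0,-0.2,4],[0,0,0.5]],[[0,-0.2,8],[0,0,0.5]],[[0,-0.2,11.1],[0,0,0.5]],[[0,-0.2,13],[0,0,0.5]],[[0,-0.2,14.5],[0,0,0.5]],[[0,-0.2,15.5],[0,0,0.5]],[[0,-0.2,15.5],[0,0,0.5]],[[0,-0.2,15.5],[0,0,0.5]]]'

```text
time: 3.52
eef_pos: [0.5982, -0.2623, 0.1763]
tcp_rot: [0.001, 0.462, 0.887, 0.0]
force: [0.1, 0.1, 0.4]
finger_gap: 0.0854
```

Request:
step_arm --rows '[[[0,0,0],[0,0,0]],[[0,0,0],[0,0,0]],[[0,0,0],[0,0,0]],[[0,0,0],[0,0,0]],[[0,0,0],[0,0,0]],[[0,0,0],[0,0,0]]]' --fingers 1 --force 60

```text
time: 4.02
eef_pos: [0.5989, -0.2622, 0.1783]
tcp_rot: [0.002, 0.461, 0.887, 0.0]
force: [-0.7, 0.6, 6.5]
finger_gap: 0.0664
```

Request:
step_arm --rows '[[[0,0,-2],[0,0,0]],[[0,0,-5],[0,0,0]],[[0,0,-9],[0,0,0]],[[0,0,-12],[0,0,0]],[[0,0,-12],[0,0,0]]]'

```text
time: 4.43
eef_pos: [0.6003, -0.2616, 0.3061]
tcp_rot: [0.008, 0.462, 0.887, 0.001]
force: [1.3, 0.3, 0.4]
finger_gap: 0.0666
```

```bash
python3 - <<'E'
from h import *
R,p=pose();print(yaw(R),p)
f=grab("wrist");s=grab("scene");d=grab("side")
cv2.imwrite("pics/w3.png",np.hstack([f["color"],s["color"]])[:, :])
go((.42,.20,.30,86))
for g in(s,d): print(find(g,"blue",.02,(.3,.65),(.1,.4),130,190), find(g,"orange",.028,(.5,.75),(.05,.45),40,280))
E
```

```text
125.0177293771818 [ 0.60029234 -0.26159661  0.30606464]
[[48.1, 11.9, -0.3], [0.2, 0.2, 39.0]]
[(0.4659, 0.2481, -4.3, 154, 160)] [(0.6119, 0.25, 0.3, 68, 225)]
[(0.4551, 0.2487, -4.3, 158, 150)] [(0.6075, 0.247, 0.0, 68, 223)]
```

```bash
python3 - <<'E'
from h import *
go((.46,.13,.37,86))
E
```

```text
[[40.0, 11.2, -7.3], [0.2, 0.2, 39.0]]
```

Request:
step_arm --rows '[[[2,0.5,-4.0],[0,0,3]],[[5,1.4,-7.3],[0,0,7]],[[8.5,2.4,-7.3],[0,0,12]],[[12,3.4,-7.3],[0,0,17]],[[15.5,4.3,-7.3],[0,0,22]],[[19,5.3,-7.3],[0,0,27]],[[22.5,6.3,-7.3],[0,0,31]],[[26,7.3,-7.3],[0,0,35]],[[29.5,8.3,-7.3],[0,0,39]],[[33,9.2,-7.3],[0,0,39]],[[36,10,-7.3],[0,0,39]],[[38.5,10.8,-7.3],[0,0,39]],[[40,11.2,-7.3],[0,0,39]],[[40,11.2,-7.3],[0,0,39]],[[40,11.2,-7.3],[0,0,39]]]'

```text
time: 5.83
eef_pos: [0.4594, 0.1302, 0.369]
tcp_rot: [0.002, 0.731, 0.683, -0.0]
force: [-0.1, -0.9, -1.4]
finger_gap: 0.0667
```

```bash
python3 - <<'E'
from h import *
R,p=pose();print(yaw(R),p)
f=grab("wrist");cv2.imwrite("pics/w4.png",f["color"])
print(find(f,"blue",.02,(.3,.65),(.1,.45),120,190),find(f,"orange",.028,(.5,.75),(.05,.45),40,280))
# pad (black) inside tray at z=.006
im=rect(f,.006,(.36,.56),(.15,.35));m=(im.max(2)<60).astype(np.uint8)*255
for q in cv2.findContours(m,cv2.RETR_EXTERNAL,cv2.CHAIN_APPROX_NONE)[0]:
    if cv2.contourArea(q)>3000:
        (u,v),(w,h),a=cv2.minAreaRect(q);print("pad",.56-v/1000,.35-u/1000,(-a+45)%90-45,w,h)
E
```

```text
86.13429247894285 [0.45944865 0.13016659 0.36896874]
[] [(0.6095, 0.1995, 0.0, 66, 132)]
pad 0.4605 0.258 0.0 199.0 184.0
```

View pics/w4.png

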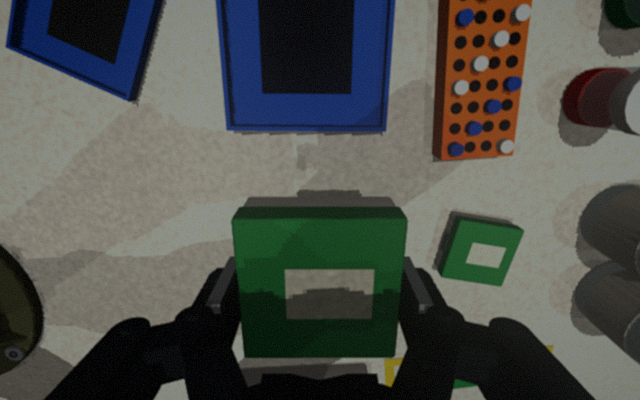

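The held box is centred (235–405, 205–355). The tray is cut off at the top of the frame, so I'll move a little closer.

Request:
step_arm --rows '[[[2,0,-1],[0,0,0]],[[4.5,0,-3],[0,0,0]],[[6,0,-4],[0,0,0]],[[6,0,-4],[0,0,0]],[[6,0,-4],[0,0,0]]]'

```text
time: 6.3
eef_pos: [0.4645, 0.1885, 0.4085]
tcp_rot: [0.002, 0.731, 0.682, -0.0]
force: [-0.4, -1.1, -0.9]
finger_gap: 0.0664
```

```bash
cat >> h.py <<'E'
def held(f):  # held box centre offset in tool x,y (mm) and yaw relative to tool
    R,p=pose();g=find(f,"green",p[2]-.148,(p[0]-.07,p[0]+.07),(p[1]-.07,p[1]+.07),45,100)+find(f,"red",p[2]-.148,(p[0]-.07,p[0]+.07),(p[1]-.07,p[1]+.07),45,100)
    for b in g: print("held",np.round(R.T@np.array([b[0]-p[0],b[1]-p[1],0])*1000,1)[:2],b)
E
python3 - <<'E'
from h import *
R,p=pose();print(yaw(R),p)
f=grab("wrist");cv2.imwrite("pics/w5.png",f["color"])
print(find(f,"blue",.02,(.3,.65),(.1,.45),100,190)); held(f)
cv2.imwrite("pics/w5t.png",rect(f,.02,(.35,.65),(.1,.4),1500))
E
```

```text
85.97931636782424 [0.4645125  0.18848373 0.40850647]
[(0.4564, 0.2425, -4.3, 148, 148)]
held [2.2 1.1] (np.float64(0.4656), np.float64(0.1897), -3.9, 72, 68)
```

View pics/w5t.png

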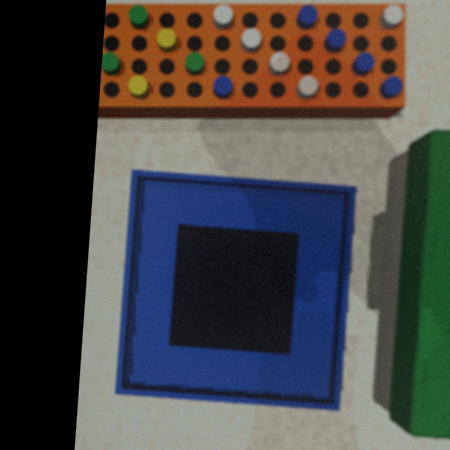

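The crop confirms the largest tray, with its pad at crop px (234,289), which puts it at (0.4567,0.2427) with yaw -4.3°. I'll place the first box.

```bash
python3 - <<'E'
from h import *
go((.4567,.2427,.25,85.7),(.4567,.2427,.185,85.7))
E
```

```text
[[5.5, -1.2, 15.8], [0.1, 0.3, 0.2]]
[[5.5, -1.2, 22.3], [0.1, 0.3, 0.2]]
```

Request:
step_arm --rows '[[[2,-0.4,4],[0,0,0]],[[4,-0.9,8],[0,0.3,0.2]],[[5.5,-1.2,12],[0,0.3,0.2]],[[5.5,-1.2,15.8],[0,0.3,0.2]],[[5.5,-1.2,18.5],[0,0.3,0.2]],[[5.5,-1.2,20.5],[0,0.3,0.2]],[[5.5,-1.2,21.3],[0,0.3,0.2]],[[5.5,-1.2,21.3],[0,0.3,0.2]],[[5.5,-1.2,21.3],[0,0.3,0.2]]]'

```text
time: 7.1
eef_pos: [0.457, 0.2415, 0.1948]
tcp_rot: [0.001, 0.733, 0.68, 0.0]
force: [0.6, -0.0, 0.0]
finger_gap: 0.0668
```

```bash
python3 - <<'E'
from h import *
print(pose()[1]);go((.4567,.2427,.185,85.7))
E
```

```text
[0.45701902 0.24146732 0.19476647]
[[0.1, -0.0, 1.0], [0.1, 0.0, -0.1]]
```

Request:
step_arm --rows '[[[0.1,0,0.4],[0,0,0]],[[0.1,0,0.8],[0,0,0]],[[0.1,0,1.0],[0,0,0]],[[0.1,0,1.0],[0,0,0]],[[0.1,0,1.0],[0,0,0]]]'

```text
time: 7.52
eef_pos: [0.4572, 0.2425, 0.1851]
tcp_rot: [0.001, 0.733, 0.68, 0.001]
force: [0.3, -1.3, -0.4]
finger_gap: 0.0671
```

Request:
step_arm --rows '[[[0,0,0],[0,0,0]],[[0,0,0],[0,0,0]],[[0,0,0],[0,0,0]],[[0,0,0],[0,0,0]],[[0,0,-2],[0,0,0]],[[0,0,-5],[0,0,0]],[[0,0,-9],[0,0,0]],[[0,0,-13],[0,0,0]],[[-20,18,-15],[0,0,9.4]],[[-20,18,-15],[0,0,9.4]],[[-20,18,-15],[0,0,9.4]],[[-20,18,-15],[0,0,9.4]],[[-20,18,-15],[0,0,9.4]],[[-20,18,-15],[0,0,9.4]],[[-20,18,-15],[0,0,9.4]],[[-20,18,-15],[0,0,9.4]],[[-20,18,-15],[0,0,9.4]],[[-20,18,-15],[0,0,9.4]]]' --fingers -1

```text
time: 9.02
eef_pos: [0.6206, 0.0305, 0.3353]
tcp_rot: [0.0, 0.786, 0.618, 0.001]
force: [-0.5, -0.1, -0.5]
finger_gap: 0.0855
```

```bash
cat >> h.py <<'E'
def pick(c,xr,yr,z=.182):
    R,p=pose();print(yaw(R),p);f=grab("wrist");g=find(f,c,.03,xr,yr,50,100);print(g)
    b=g[0];a=b[2]+90*round((yaw(R)-b[2])/90);go((b[0],b[1],.22,a),(b[0],b[1],z,a));return f
E
python3 - <<'E'
from h import *
pick("green",(.5,.75),(-.06,.12))
s=grab("side");print("side tray",find(s,"blue",.02,(.3,.65),(.1,.4),130,190),find(s,"green",.036,(.3,.8),(-.4,.4),50,100))
E
```

```text
76.31057280608921 [0.62058194 0.0304724  0.3352996 ]
[(0.6232, 0.0316, -13.8, 67, 66)]
[[0.1, 0.2, 11.5], [0.1, -0.0, 0.2]]
[[0.1, 0.2, 15.3], [0.1, -0.0, 0.2]]
side tray [(0.455, 0.2488, -4.4, 158, 150)] [(0.4566, 0.2469, -4.1, 75, 69), (0.6106, -0.1055, 3.9, 68, 75), (0.6187, 0.0411, -13.2, 75, 69)]
```

Request:
step_arm --rows '[[[0.1,0.2,4],[0,0,0.2]],[[0.1,0.2,8],[0,0,0.2]],[[0.1,0.2,11.5],[0,0,0.2]],[[0.1,0.2,13],[0,0,0.2]],[[0.1,0.2,14.5],[0,0,0.2]],[[0.1,0.2,15.3],[0,0,0.2]],[[0.1,0.2,15.3],[0,0,0.2]],[[0.1,0.2,15.3],[0,0,0.2]]]'

```text
time: 9.78
eef_pos: [0.6227, 0.0327, 0.183]
tcp_rot: [0.0, 0.786, 0.618, 0.001]
force: [-0.4, -0.3, -0.0]
finger_gap: 0.0854
```

Request:
step_arm --rows '[[[0,0,0],[0,0,0]],[[0,0,0],[0,0,0]],[[0,0,0],[0,0,0]],[[0,0,0],[0,0,0]],[[0,0,0],[0,0,0]],[[0,0,0],[0,0,0]]]' --fingers 1 --force 60

```text
time: 10.28
eef_pos: [0.6232, 0.0332, 0.185]
tcp_rot: [0.001, 0.786, 0.618, 0.002]
force: [-0.3, 0.8, 5.7]
finger_gap: 0.0663
```

Request:
step_arm --rows '[[[0,0,-2],[0,0,0]],[[0,0,-5],[0,0,0]],[[0,0,-9],[0,0,0]],[[0,0,-13],[0,0,0]],[[0,0,-17],[0,0,0]],[[0,0,-20],[0,0,0]],[[0,0,-22],[0,0,0]],[[0,0,-22],[0,0,0]]]'

```text
time: 10.95
eef_pos: [0.6226, 0.0337, 0.4115]
tcp_rot: [0.004, 0.786, 0.618, 0.006]
force: [1.7, 0.1, -0.7]
finger_gap: 0.0663
```

```bash
python3 - <<'E'
from h import *
go((.457,.175,.40,85.7))
E
```

```text
[[9.8, -19.4, 0.9], [0.8, -0.2, -9.4]]
```

Request:
step_arm --rows '[[[1,-2,0.5],[0,0,-1]],[[2.5,-5,0.9],[0.8,0,-3]],[[4,-8,0.9],[0.8,0,-5]],[[5.5,-11,0.9],[0.8,0,-7]],[[7,-14,0.9],[0.8,0,-9.4]],[[8.5,-17,0.9],[0.8,0,-9.4]],[[9.5,-19,0.9],[0.8,0,-9.4]],[[9.8,-19.4,0.9],[0.8,0,-9.4]],[[9.8,-19.4,0.9],[0.8,0,-9.4]],[[9.8,-19.4,0.9],[0.8,0,-9.4]]]'

```text
time: 11.78
eef_pos: [0.4579, 0.1745, 0.4006]
tcp_rot: [-0.001, 0.733, 0.68, 0.002]
force: [0.4, -0.1, -0.6]
finger_gap: 0.0662
```

```bash
cat >> h.py <<'E'
def stack(ztop,zplace,a=85.7,c="green"):
    R,p=pose();print(yaw(R),p,manip.state()["finger_gap"]);f=grab("wrist")
    print("tray",find(f,"blue",.02,(.3,.65),(.1,.45),100,190));held(f)
    g=find(f,"green",ztop,(.35,.56),(.225-.05,.38),50,100);print("top",g)
    im=rect(f,ztop,(.36,.56),(.14,.34),2500);return f,im
E
python3 - <<'E'
from h import *
f,im=stack(.036,.222);cv2.imwrite("pics/s1.png",im)
go((.4570,.2425,.232,85.7),(.4570,.2425,.222,85.7))
E
```

```text
85.68481732523506 [0.45785531 0.17449618 0.40059732] 0.06621916559609063
tray [(0.4566, 0.243, -4.4, 149, 148)]
top [(0.4582, 0.2419, -4.3, 69, 69)]
[[6.8, -0.7, 16.9], [0.0, -0.2, -0.1]]
[[6.8, -0.7, 17.9], [0.0, -0.2, -0.1]]
```

View pics/s1.png

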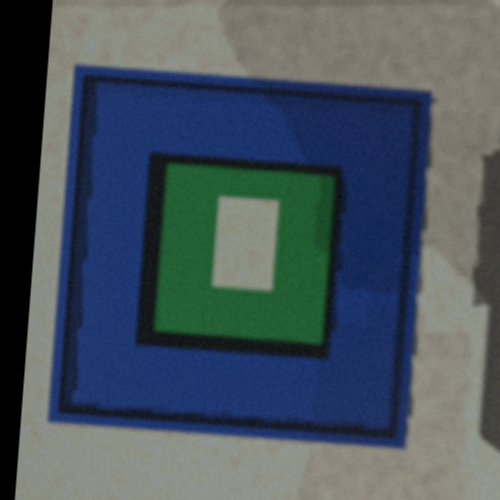

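The first box is on the pad, within about 1.5 mm of centre and square. I'll place the second box.

```bash
python3 - <<'E'
from h import *
go((.4572,.2434,.235,85.7),(.4572,.2434,.223,85.7))
E
```

```text
[[6.8, -0.7, 16.6], [0.0, -0.2, -0.1]]
[[6.8, -0.7, 17.8], [0.0, -0.2, -0.1]]
```

Request:
step_arm --rows '[[[2.5,-0.2,3],[0,0,0]],[[5,-0.5,6],[0,0,0]],[[6.8,-0.7,9.5],[0,0,0]],[[6.8,-0.7,12.5],[0,0,0]],[[6.8,-0.7,15],[0,0,0]],[[6.8,-0.7,16.6],[0,0,0]],[[6.8,-0.7,16.6],[0,0,0]],[[6.8,-0.7,16.6],[0,0,0]]]'

```text
time: 12.5
eef_pos: [0.4575, 0.2422, 0.2339]
tcp_rot: [-0.001, 0.734, 0.679, 0.001]
force: [0.2, 0.2, 0.6]
finger_gap: 0.0663
```

```bash
python3 - <<'E'
from h import *
print(pose()[1]);go((.4572,.2434,.223,85.7))
E
```

```text
[0.45746446 0.24219833 0.23386041]
[[0.1, -0.0, 1.1], [-0.1, -0.1, -0.2]]
```

Request:
step_arm --rows '[[[0.1,0,0.4],[0,0,0]],[[0.1,0,0.8],[0,0,0]],[[0.1,0,1.1],[0,0,0]],[[0.1,0,1.1],[0,0,0]],[[0.1,0,1.1],[0,0,0]]]'

```text
time: 12.92
eef_pos: [0.4576, 0.2432, 0.2232]
tcp_rot: [-0.001, 0.734, 0.679, 0.001]
force: [-0.8, 0.3, -0.4]
finger_gap: 0.0666
```

Request:
step_arm --rows '[[[0,0,0],[0,0,0]],[[0,0,0],[0,0,0]],[[0,0,0],[0,0,0]],[[0,0,0],[0,0,0]],[[0,0,-2],[0,0,0]],[[0,0,-5],[0,0,0]],[[0,0,-9],[0,0,0]],[[-34.7,18.2,-13],[0,0,-9.8]],[[-34.7,18.2,-13],[0,0,-9.8]],[[-34.7,18.2,-13],[0,0,-9.8]],[[-34.7,18.2,-13],[0,0,-9.8]],[[-34.7,18.2,-13],[0,0,-9.8]],[[-34.7,18.2,-13],[0,0,-9.8]],[[-34.7,18.2,-13],[0,0,-9.8]],[[-34.7,18.2,-13],[0,0,-9.8]],[[-34.7,18.2,-13],[0,0,-9.8]],[[-34.7,18.2,-13],[0,0,-9.8]],[[-34.7,18.2,-13],[0,0,-9.8]],[[-34.7,18.2,-13],[0,0,-9.8]],[[-34.7,18.2,-13],[0,0,-9.8]]]' --fingers -1

```text
time: 14.58
eef_pos: [0.6116, -0.1162, 0.3521]
tcp_rot: [-0.002, 0.673, 0.74, 0.001]
force: [-0.3, -0.3, 0.8]
finger_gap: 0.0853
```

```bash
python3 - <<'E'
from h import *
f=pick("green",(.5,.75),(-.3,-.01));cv2.imwrite("pics/w6.png",f["color"])
s=grab("side");print(find(s,"green",.066,(.3,.8),(-.4,.4),50,120))
E
```

```text
95.38245303958925 [ 0.61163759 -0.11618166  0.35206327]
[(0.6148, -0.118, 5.4, 66, 67)]
[[-0.3, 0.3, 13.2], [-0.0, -0.2, 0.0]]
[[-0.3, 0.3, 17.0], [-0.0, -0.2, 0.0]]
[(0.4559, 0.2444, -4.4, 74, 69), (0.6034, -0.0769, 5.4, 65, 75)]
```

Request:
step_arm --rows '[[[-0.3,0.3,4],[0,0,0]],[[-0.4,0.3,8],[0,0,0]],[[-0.4,0.3,11.5],[0,0,0]],[[-0.4,0.3,14],[0,0,0]],[[-0.4,0.3,16],[0,0,0]],[[-0.4,0.3,17],[0,0,0]],[[-0.4,0.3,17],[0,0,0]],[[-0.4,0.3,17],[0,0,0]]]'

```text
time: 15.35
eef_pos: [0.6151, -0.1177, 0.1829]
tcp_rot: [-0.001, 0.672, 0.741, 0.001]
force: [0.2, -0.4, -0.2]
finger_gap: 0.0855
```

Request:
step_arm --rows '[[[0,0,0],[0,0,0]],[[0,0,0],[0,0,0]],[[0,0,0],[0,0,0]],[[0,0,0],[0,0,0]],[[0,0,0],[0,0,0]],[[0,0,0],[0,0,0]]]' --fingers 1 --force 60

```text
time: 15.85
eef_pos: [0.6159, -0.1172, 0.1853]
tcp_rot: [0.0, 0.672, 0.741, 0.002]
force: [-1.1, 0.8, 5.4]
finger_gap: 0.0664
```

Request:
step_arm --rows '[[[0,0,-2],[0,0,0]],[[0,0,-5],[0,0,0]],[[0,0,-9],[0,0,0]],[[0,0,-13],[0,0,0]],[[0,0,-17],[0,0,0]],[[0,0,-20],[0,0,0]],[[0,0,-23],[0,0,0]],[[0,0,-23],[0,0,0]]]'

```text
time: 16.52
eef_pos: [0.6158, -0.1168, 0.4235]
tcp_rot: [0.005, 0.672, 0.741, 0.006]
force: [0.7, 1.0, -0.7]
finger_gap: 0.0664
```

```bash
python3 - <<'E'
from h import *
print(yaw(pose()[0]));go((.457,.16,.43,85.7))
E
```

```text
95.56892867894274
[[29.1, -13.1, -0.8], [0.8, -0.1, 9.9]]
```

Request:
step_arm --rows '[[[2,-0.9,-0.3],[0,0,1]],[[5,-2.2,-0.8],[0.8,0,2]],[[8.5,-3.8,-0.8],[0.8,0,3]],[[12,-5.4,-0.8],[0.8,0,5]],[[15.5,-7,-0.8],[0.8,0,7]],[[19,-8.5,-0.8],[0.8,0,9]],[[22.5,-10.1,-0.8],[0.8,0,9.9]],[[26,-11.7,-0.8],[0.8,0,9.9]],[[28.3,-12.7,-0.8],[0.8,0,9.9]],[[29.1,-13.1,-0.8],[0.8,0,9.9]],[[29.1,-13.1,-0.8],[0.8,0,9.9]],[[29.1,-13.1,-0.8],[0.8,0,9.9]]]'

```text
time: 17.52
eef_pos: [0.4572, 0.1597, 0.4301]
tcp_rot: [0.0, 0.733, 0.68, 0.001]
force: [0.2, 0.3, 0.4]
finger_gap: 0.0666
```

```bash
python3 - <<'E'
from h import *
f,im=stack(.066,0);cv2.imwrite("pics/s2.png",f["color"])
go((.4572,.2427,.265,85.7),(.4572,.2427,.253,85.7))
E
```

```text
85.69462684638926 [0.45720162 0.15970496 0.43009142] 0.06662400708136854
tray [(0.4568, 0.2429, -4.2, 149, 148)]
top [(0.4582, 0.2406, -4.8, 69, 69)]
[[8.3, -0.7, 16.5], [0.1, -0.0, -0.1]]
[[8.3, -0.7, 17.7], [0.1, -0.0, -0.1]]
```

Request:
step_arm --rows '[[[2.5,-0.2,3],[0,0,0]],[[5.5,-0.5,6],[0,0,0]],[[8.3,-0.7,9.5],[0,0,0]],[[8.3,-0.7,12.5],[0,0,0]],[[8.3,-0.7,15],[0,0,0]],[[8.3,-0.7,16.5],[0,0,0]],[[8.3,-0.7,16.5],[0,0,0]],[[8.3,-0.7,16.5],[0,0,0]]]'

```text
time: 18.23
eef_pos: [0.4583, 0.2411, 0.2642]
tcp_rot: [0.0, 0.735, 0.679, -0.0]
force: [-0.1, 0.9, -1.1]
finger_gap: 0.0662
```

```bash
python3 - <<'E'
from h import *
print(pose()[1]);go((.4572,.2427,.253,85.7))
E
```

```text
[0.45832771 0.24109756 0.26422718]
[[0.2, -0.1, 1.1], [0.0, 0.0, -0.2]]
```

Request:
step_arm --rows '[[[0.1,0,0.4],[0,0,0]],[[0.2,-0.1,0.8],[0,0,0]],[[0.2,-0.1,1.1],[0,0,0]],[[0.2,-0.1,1.1],[0,0,0]],[[0.2,-0.1,1.1],[0,0,0]]]'

```text
time: 18.65
eef_pos: [0.4576, 0.2431, 0.2535]
tcp_rot: [0.0, 0.735, 0.679, 0.0]
force: [-0.3, -0.9, -0.6]
finger_gap: 0.0662
```

Request:
step_arm --rows '[[[0,0,0],[0,0,0]],[[0,0,0],[0,0,0]],[[0,0,0],[0,0,0]],[[0,0,0],[0,0,0]],[[0,0,-2],[0,0,0]],[[0,0,-5],[0,0,0]],[[0,0,-9],[0,0,0]],[[-20,0,-12],[0,0,14]],[[-20,0,-12],[0,0,14]],[[-20,0,-12],[0,0,14]],[[-20,0,-12],[0,0,14]],[[-20,0,-12],[0,0,14]],[[-20,0,-12],[0,0,14]],[[-20,0,-12],[0,0,14]],[[-20,0,-12],[0,0,14]]]' --fingers -1

```text
time: 19.9
eef_pos: [0.4417, 0.0442, 0.3738]
tcp_rot: [0.0, 0.812, 0.584, 0.001]
force: [0.3, -0.0, -0.5]
finger_gap: 0.0853
```

```bash
python3 - <<'E'
from h import *
f=pick("red",(.32,.56),(-.1,.13));cv2.imwrite("pics/w7.png",f["color"])
s=grab("side");print(find(s,"green",.096,(.3,.8),(-.4,.4),50,160));cv2.imwrite("pics/side7.png",s["color"])
E
```

```text
71.43920477348831 [0.44170225 0.04415671 0.37382428]
[(0.4418, 0.0399, -18.9, 67, 67)]
[[-0.5, 0.2, 15.4], [0.0, -0.0, 0.4]]
[[-0.5, 0.2, 19.2], [0.0, -0.0, 0.4]]
[(0.4418, 0.2615, -2.5, 76, 91)]
```

Request:
step_arm --rows '[[[-0.4,0.2,4],[0,0,0.4]],[[-0.5,0.2,8],[0,0,0.4]],[[-0.5,0.2,12],[0,0,0.4]],[[-0.5,0.2,15.4],[0,0,0.4]],[[-0.5,0.2,17],[0,0,0.4]],[[-0.5,0.2,18.4],[0,0,0.4]],[[-0.5,0.2,19.2],[0,0,0.4]],[[-0.5,0.2,19.2],[0,0,0.4]],[[-0.5,0.2,19.2],[0,0,0.4]]]'

```text
time: 20.75
eef_pos: [0.4422, 0.041, 0.1817]
tcp_rot: [-0.0, 0.812, 0.583, 0.0]
force: [1.1, -0.6, 0.5]
finger_gap: 0.0853
```

Request:
step_arm --rows '[[[0,0,0],[0,0,0]],[[0,0,0],[0,0,0]],[[0,0,0],[0,0,0]],[[0,0,0],[0,0,0]],[[0,0,0],[0,0,0]],[[0,0,0],[0,0,0]]]' --fingers 1 --force 60

```text
time: 21.25
eef_pos: [0.4425, 0.0415, 0.183]
tcp_rot: [0.0, 0.812, 0.583, 0.002]
force: [-1.2, 1.0, 6.2]
finger_gap: 0.0665
```

Request:
step_arm --rows '[[[0,0,-2],[0,0,0]],[[0,0,-5],[0,0,0]],[[0,0,-9],[0,0,0]],[[0,0,-13],[0,0,0]],[[0,0,-17],[0,0,0]],[[0,0,-21],[0,0,0]],[[0,0,-24],[0,0,0]],[[0,0,-26],[0,0,0]],[[0,0,-26],[0,0,0]]]'

```text
time: 22.0
eef_pos: [0.4419, 0.0419, 0.4478]
tcp_rot: [0.003, 0.812, 0.583, 0.005]
force: [0.8, 0.4, -0.5]
finger_gap: 0.0665
```

```bash
python3 - <<'E'
from h import *
print(yaw(pose()[0]));go((.457,.15,.46,85.7))
E
```

```text
71.32637691579596
[[10.7, -2.0, -1.2], [0.6, -0.2, -14.4]]
```

Request:
step_arm --rows '[[[2,-0.4,-1],[0.6,0,-3]],[[4.5,-0.8,-1.2],[0.6,0,-7]],[[7.5,-1.4,-1.2],[0.6,0,-11]],[[10,-1.9,-1.2],[0.6,0,-14.4]],[[10.7,-2,-1.2],[0.6,0,-14.4]],[[10.7,-2,-1.2],[0.6,0,-14.4]],[[10.7,-2,-1.2],[0.6,0,-14.4]]]'

```text
time: 22.58
eef_pos: [0.4568, 0.1492, 0.4596]
tcp_rot: [-0.001, 0.733, 0.68, 0.001]
force: [-1.1, -0.9, -0.3]
finger_gap: 0.0663
```

```bash
python3 - <<'E'
from h import *
f,im=stack(.096,0);cv2.imwrite("pics/s3.png",f["color"])
go((.4572,.2432,.295,85.7),(.4572,.2432,.283,85.7))
E
```

```text
85.70645831085407 [0.45683656 0.14919962 0.45959077] 0.06632319606897086
tray [(0.4567, 0.242, -4.3, 147, 148)]
top [(0.4444, 0.2492, -4.4, 80, 92)]
[[9.4, -0.7, 16.5], [0.0, -0.1, -0.1]]
[[9.4, -0.7, 17.7], [0.0, -0.1, -0.1]]
```

View pics/s3.png

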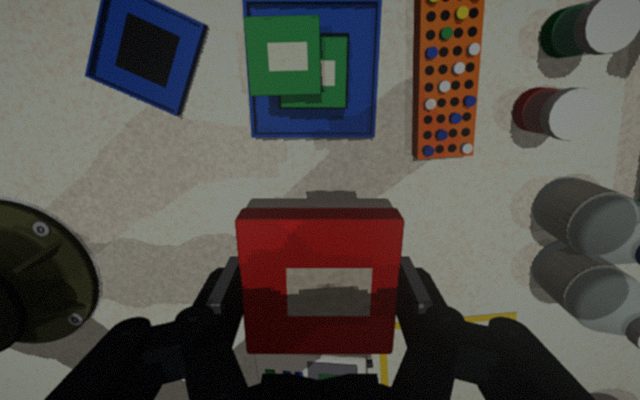

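The view shows that the third green box, on top of the column, was knocked aside: it is now at (285,55), about 3 cm off the box below at (315,75). I'll put the red box back on the bench and mend the column first.

```bash
python3 - <<'E'
from h import *
go((.457,.05,.30,85.7),(.457,.05,.184,85.7))
E
```

```text
[[-9.8, 0.8, 15.9], [0.0, -0.1, -0.1]]
[[-9.9, 0.8, 27.5], [0.0, -0.1, -0.1]]
```

Request:
step_arm --rows '[[[-3,0.3,2],[0,0,0]],[[-6,0.5,6],[0,0,0]],[[-9,0.7,10],[0,0,0]],[[-9.9,0.8,14],[0,0,0]],[[-9.9,0.8,18],[0,0,0]],[[-9.9,0.8,22],[0,0,0]],[[-9.9,0.8,25],[0,0,0]],[[-9.9,0.8,26.5],[0,0,0]],[[-9.9,0.8,27.5],[0,0,0]],[[-9.9,0.8,27.5],[0,0,0]],[[-9.9,0.8,27.5],[0,0,0]]]'

```text
time: 23.55
eef_pos: [0.4571, 0.0481, 0.1839]
tcp_rot: [-0.001, 0.734, 0.679, -0.0]
force: [0.1, -0.4, -0.3]
finger_gap: 0.0663
```

Request:
step_arm --rows '[[[0,0,0],[0,0,0]],[[0,0,0],[0,0,0]],[[0,0,0],[0,0,0]],[[0,0,0],[0,0,0]],[[0,0,-2],[0,0,0]],[[0,0,-5],[0,0,0]],[[0,0,-9],[0,0,0]],[[0,0,-13],[0,0,0]],[[0,0,-17],[0,0,0]],[[20,-2.2,-27],[0,0,0]],[[20,-2.2,-27],[0,0,0]],[[20,-2.2,-27],[0,0,0]],[[20,-2.2,-27],[0,0,0]],[[20,-2.2,-27],[0,0,0]],[[20,-2.2,-27],[0,0,0]],[[20,-2.2,-27],[0,0,0]],[[20,-2.2,-27],[0,0,0]],[[20,-2.2,-27],[0,0,0]]]' --fingers -1

```text
time: 25.05
eef_pos: [0.4513, 0.248, 0.4533]
tcp_rot: [-0.0, 0.735, 0.678, -0.001]
force: [0.2, -0.1, 0.7]
finger_gap: 0.0856
```

```bash
python3 - <<'E'
from h import *
R,p=pose();print(yaw(R),p)
f=grab("wrist");im=rect(f,.096,(.36,.56),(.14,.36),2500);cv2.imwrite("pics/s4.png",im)
print(find(f,"red",.03,(.3,.6),(-.1,.2),50,100))
E
```

```text
85.43457107824976 [0.45130991 0.2480071  0.45333837]
[(0.4575, 0.0441, -4.4, 65, 65)]
```

View pics/s4.png

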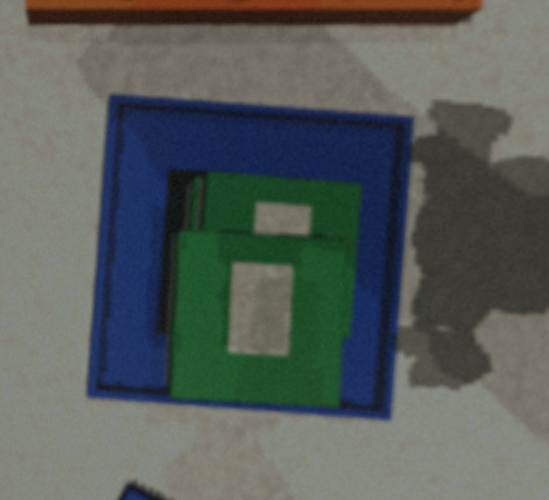

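The top box is level but sits at (0.433,0.256), about 25 mm off. The red box is safe on the bench. I'll re-grip the top green box.

```bash
python3 - <<'E'
from h import *
go((.4328,.2562,.29,85.7),(.4328,.2562,.252,85.7))
E
```

```text
[[0.7, -1.9, 16.3], [-0.1, 0.1, -0.3]]
[[0.7, -1.9, 20.1], [-0.1, 0.1, -0.3]]
```

Request:
step_arm --rows '[[[0.7,-1.9,4],[0,0,-0.3]],[[0.7,-1.9,8],[0,0,-0.3]],[[0.7,-1.9,12],[0,0,-0.3]],[[0.7,-1.9,15],[0,0,-0.3]],[[0.7,-1.9,17],[0,0,-0.3]],[[0.7,-1.9,18.5],[0,0,-0.3]],[[0.7,-1.9,19.5],[0,0,-0.3]],[[0.8,-1.9,20.1],[0,0,-0.3]],[[0.8,-1.9,20.1],[0,0,-0.3]],[[0.8,-1.9,20.1],[0,0,-0.3]]]'

```text
time: 25.93
eef_pos: [0.433, 0.2566, 0.2526]
tcp_rot: [-0.0, 0.733, 0.68, -0.001]
force: [0.3, -0.2, 0.8]
finger_gap: 0.0852
```

Request:
step_arm --rows '[[[0,0,0],[0,0,0]],[[0,0,0],[0,0,0]],[[0,0,0],[0,0,0]],[[0,0,0],[0,0,0]],[[0,0,0],[0,0,0]],[[0,0,0],[0,0,0]]]' --fingers 1 --force 60

```text
time: 26.43
eef_pos: [0.4332, 0.2568, 0.2542]
tcp_rot: [0.001, 0.733, 0.68, -0.0]
force: [-1.9, -1.5, 8.6]
finger_gap: 0.0662
```

Request:
step_arm --rows '[[[0,0,-2],[0,0,0]],[[0,0,-5],[0,0,0]],[[0,0,-9],[0,0,0]],[[-4,1,-13],[0,0,0]],[[-7,2.0,-17],[0,0,0]],[[-10,2.4,-18],[0,0,0]],[[-10,2.4,-18],[0,0,0]],[[-10,2.4,-18],[0,0,0]]]'

```text
time: 27.1
eef_pos: [0.4502, 0.1524, 0.4367]
tcp_rot: [0.003, 0.735, 0.678, 0.001]
force: [-0.2, 0.4, -1.2]
finger_gap: 0.0658
```

```bash
python3 - <<'E'
from h import *
f,im=stack(.066,0);cv2.imwrite("pics/s5.png",f["color"])
go((.4572,.2427,.265,85.7),(.4572,.2427,.253,85.7))
E
```

```text
85.30092605136005 [0.45024877 0.15244876 0.43665247] 0.0658306407807604
tray [(0.456, 0.2408, -4.3, 143, 148)]
top [(0.4575, 0.2412, -4.4, 68, 68)]
[[8.9, -0.0, 17.0], [0.2, 0.1, -0.3]]
[[8.9, -0.0, 18.2], [0.2, 0.1, -0.3]]
```

View pics/s5.png

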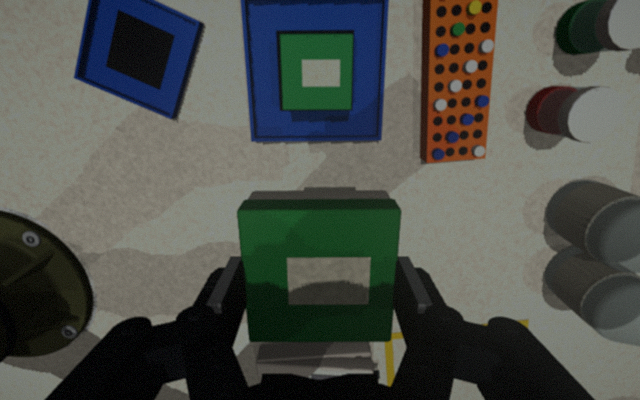

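Lower boxes are still square, with box 2 at (0.4575,0.2412). The held box is sound, a few millimetres lower in the grip. I'll re-place it.

Request:
step_arm --rows '[[[2.5,0,3],[0,0,0]],[[5.5,0,6],[0.2,0,-0.3]],[[8.8,0,9.5],[0.2,0,-0.3]],[[8.8,0,12.5],[0.2,0,-0.3]],[[8.8,0,15],[0.2,0,-0.3]],[[8.8,0,16.5],[0.2,0,-0.3]],[[8.8,0,16.7],[0.2,0,-0.3]],[[8.8,0,16.7],[0.2,0,-0.3]],[[8.8,0,16.7],[0.2,0,-0.3]]]'

```text
time: 27.9
eef_pos: [0.457, 0.2426, 0.2692]
tcp_rot: [0.0, 0.733, 0.681, 0.0]
force: [0.1, 0.6, -0.8]
finger_gap: 0.066
```

```bash
python3 - <<'E'
from h import *
print(pose()[1],yaw(pose()[0]));go((.4572,.2416,.256,85.7))
E
```

```text
[0.45702766 0.24259023 0.26915448] 85.79078000474172
[[-0.1, 0.0, 1.3], [0.0, 0.0, 0.1]]
```

Request:
step_arm --rows '[[[-0.1,0,0.5],[0,0,0]],[[-0.1,0,0.9],[0,0,0]],[[-0.1,0,1.3],[0,0,0]],[[-0.1,0,1.3],[0,0,0]],[[-0.1,0,1.3],[0,0,0]]]'

```text
time: 28.32
eef_pos: [0.457, 0.2414, 0.2562]
tcp_rot: [0.0, 0.733, 0.681, 0.0]
force: [-0.3, 0.1, -1.8]
finger_gap: 0.0657
```

Request:
step_arm --rows '[[[0,0,0],[0,0,0]],[[0,0,0],[0,0,0]],[[0,0,0],[0,0,0]],[[0,0,0],[0,0,0]],[[0,0,-2],[0,0,0]],[[0,0,-5],[0,0,0]],[[0,0,-9],[0,0,0]],[[0,0,-13],[0,0,0]],[[0,0,-17],[0,0,0]],[[0,0,-20],[0,0,0]],[[0,0,-20],[0,0,0]],[[0,0,-20],[0,0,0]]]' --fingers -1

```text
time: 29.32
eef_pos: [0.4568, 0.2418, 0.4579]
tcp_rot: [0.001, 0.733, 0.68, 0.002]
force: [-0.2, -0.4, 0.2]
finger_gap: 0.0856
```

```bash
python3 - <<'E'
from h import *
R,p=pose();print(yaw(R),p)
f=grab("wrist");print(find(f,"green",.096,(.35,.56),(.14,.36),50,100),find(f,"blue",.02,(.3,.65),(.1,.45),100,190))
r=find(f,"red",.03,(.3,.6),(-.1,.2),50,100);print(r)
b=r[0] if r else (.4575,.0441);go((b[0],b[1]-.001,.35,85.7),(b[0],b[1]-.001,.182,85.7))
E
```

```text
85.7527994118922 [0.45682703 0.24181897 0.45792091]
[(0.4577, 0.2455, -3.7, 77, 67)] [(0.4561, 0.243, -4.2, 148, 148)]
[(0.457, 0.0438, -4.1, 64, 66)]
[[-19.8, 1.5, 10.6], [0.1, 0.0, 0.1]]
[[-19.8, 1.5, 27.4], [0.1, 0.0, 0.1]]
```

Request:
step_arm --rows '[[[-4,0.3,2],[0,0,0]],[[-8,0.6,4],[0,0,0]],[[-12,0.9,6],[0,0,0]],[[-16,1.2,8],[0,0,0]],[[-19,1.5,10],[0,0,0]],[[-19.8,1.5,10.6],[0,0,0]],[[-19.8,1.5,10.6],[0,0,0]],[[-19.8,1.5,10.6],[0,0,0]]]'

```text
time: 30.03
eef_pos: [0.4567, 0.0419, 0.349]
tcp_rot: [-0.001, 0.733, 0.68, -0.001]
force: [-0.2, 1.3, 0.3]
finger_gap: 0.0855
```

```bash
python3 - <<'E'
from h import *
pick("red",(.32,.56),(-.1,.13))
E
```

```text
85.64807752476223 [0.45667024 0.04188203 0.34900033]
[(0.4578, 0.0457, -4.6, 67, 67)]
[[0.2, 0.1, 13.0], [-0.0, -0.0, 0.4]]
[[0.2, 0.1, 16.8], [-0.0, -0.0, 0.4]]
```

Request:
step_arm --rows '[[[0.2,0.1,4],[0,0,0.4]],[[0.2,0.1,8],[0,0,0.4]],[[0.2,0.1,12],[0,0,0.4]],[[0.2,0.1,14.5],[0,0,0.4]],[[0.2,0.1,16],[0,0,0.4]],[[0.2,0.1,16.8],[0,0,0.4]],[[0.2,0.1,16.8],[0,0,0.4]],[[0.2,0.1,16.8],[0,0,0.4]]]'

```text
time: 30.75
eef_pos: [0.4585, 0.0465, 0.1825]
tcp_rot: [-0.0, 0.734, 0.679, 0.001]
force: [0.5, 1.2, 0.9]
finger_gap: 0.0852
```

Request:
step_arm --rows '[[[0,0,0],[0,0,0]],[[0,0,0],[0,0,0]],[[0,0,0],[0,0,0]],[[0,0,0],[0,0,0]],[[0,0,0],[0,0,0]],[[0,0,0],[0,0,0]]]' --fingers 1 --force 60

```text
time: 31.25
eef_pos: [0.4589, 0.0471, 0.1842]
tcp_rot: [0.001, 0.734, 0.679, 0.002]
force: [-0.6, 1.7, 9.2]
finger_gap: 0.0665
```

Request:
step_arm --rows '[[[0,0,-2],[0,0,0]],[[0,0,-5],[0,0,0]],[[0,0,-9],[0,0,0]],[[0,0,-13],[0,0,0]],[[0,0,-17],[0,0,0]],[[3,0,-21],[0,0,0]],[[6,0,-24],[0,0,0]],[[9,0,-27],[0,0,0]],[[10,0,-28],[0,0,0]],[[10,0,-28],[0,0,0]],[[10,0,-28],[0,0,0]]]'

```text
time: 32.17
eef_pos: [0.465, 0.1473, 0.4659]
tcp_rot: [0.002, 0.734, 0.68, 0.003]
force: [-0.5, 0.2, -0.7]
finger_gap: 0.0662
```

```bash
python3 - <<'E'
from h import *
f,im=stack(.096,0);cv2.imwrite("pics/s6.png",f["color"])
go((.4572,.2412,.297,85.7),(.4572,.2412,.284,85.7))
E
```

```text
85.61480569194326 [0.46503421 0.14728207 0.46593768] 0.06622732322272408
tray [(0.4563, 0.2419, -4.4, 147, 148)]
top [(0.4582, 0.24, -3.8, 67, 68)]
[[9.4, -1.6, 16.8], [0.3, -0.1, -0.2]]
[[9.4, -1.6, 18.1], [0.3, -0.1, -0.2]]
```

Request:
step_arm --rows '[[[2.5,-0.4,3],[0,0,0]],[[5.5,-0.9,6],[0.3,0,-0.2]],[[9,-1.5,9.5],[0.3,0,-0.2]],[[9.5,-1.6,12.5],[0.3,0,-0.2]],[[9.5,-1.6,15],[0.3,0,-0.2]],[[9.5,-1.6,16.5],[0.3,0,-0.2]],[[9.5,-1.6,16.8],[0.3,0,-0.2]],[[9.5,-1.6,16.8],[0.3,0,-0.2]],[[9.5,-1.6,16.8],[0.3,0,-0.2]]]'

```text
time: 32.97
eef_pos: [0.4577, 0.2412, 0.297]
tcp_rot: [-0.001, 0.733, 0.68, -0.0]
force: [-0.3, -0.3, -0.5]
finger_gap: 0.0664
```

```bash
python3 - <<'E'
from h import *
print(pose()[1],yaw(pose()[0]));go((.4572,.2424,.284,85.7))
E
```

```text
[0.4577165  0.2412332  0.29696301] 85.64357330549586
[[0.1, -0.1, 1.3], [-0.1, -0.0, -0.1]]
```

Request:
step_arm --rows '[[[0.1,0,0.5],[0,0,0]],[[0.1,-0.1,0.9],[0,0,0]],[[0.1,-0.1,1.3],[0,0,0]],[[0.1,-0.1,1.3],[0,0,0]],[[0.1,-0.1,1.3],[0,0,0]]]'

```text
time: 33.38
eef_pos: [0.4567, 0.2422, 0.284]
tcp_rot: [-0.001, 0.733, 0.68, -0.0]
force: [0.1, 1.4, -0.3]
finger_gap: 0.0664
```

Request:
step_arm --rows '[[[0,0,0],[0,0,0]],[[0,0,0],[0,0,0]],[[0,0,0],[0,0,0]],[[0,0,0],[0,0,0]],[[0,0,-2],[0,0,0]],[[0,0,-5],[0,0,0]],[[0,0,-9],[0,0,0]],[[0,0,-13],[0,0,0]],[[-3,0,-17],[0,0,0]],[[-5,0,-20],[0,0,0]],[[-5,0,-20],[0,0,0]],[[-5,0,-20],[0,0,0]]]' --fingers -1

```text
time: 34.38
eef_pos: [0.4534, 0.1913, 0.4859]
tcp_rot: [0.001, 0.735, 0.679, 0.002]
force: [-0.3, -0.1, -0.2]
finger_gap: 0.0854
```

```bash
python3 - <<'E'
from h import *
R,p=pose();print(yaw(R),p)
f=grab("wrist");s=grab("side")
print(find(f,"red",.126,(.35,.56),(.14,.36),50,100),find(f,"blue",.02,(.3,.65),(.1,.45),100,190))
print(find(f,"orange",.028,(.5,.75),(.0,.45),40,280))
cv2.imwrite("pics/s7.png",np.hstack([f["color"][:, 130:530],cv2.resize(s["color"][150:310,240:400],(400,400),interpolation=cv2.INTER_CUBIC)]))
E
```

```text
85.46287115826448 [0.45338674 0.19130498 0.48588057]
[(0.4566, 0.2401, -4.2, 67, 67)] [(0.4561, 0.2432, -4.1, 148, 147)]
[(0.609, 0.243, 0.0, 65, 215)]
```

View pics/s7.png

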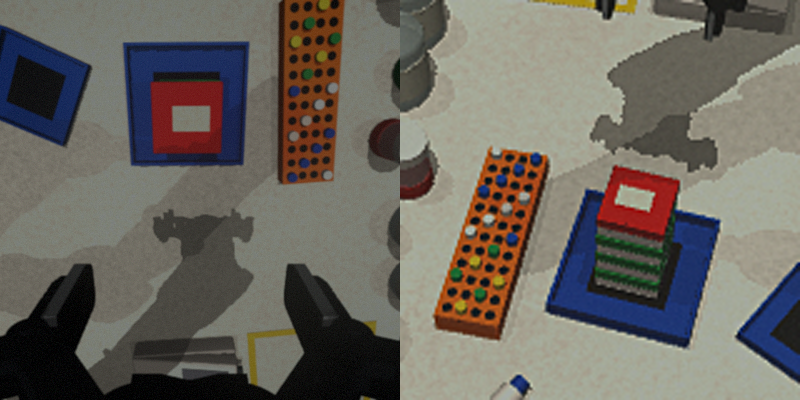

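Column complete: red on top, at (0.4566,0.2401), over the tray centre (0.456,0.243), all at about -4.2°. Next I'll grip the near rim by its left corner, with the tool leaning away from the column and the jaws nearly closed.

```bash
cat >> h.py <<'E'
def gg(*ts,tilt=-25):
    # targets (x,y,z,yaw) of the grasp point with lean about the jaw axis
    R,p=pose()
    for x,y,z,a in ts:
        c,s=np.cos(np.radians(a)),np.sin(np.radians(a))
        T=np.array([[c,s,0],[s,-c,0],[0,0,-1.]])@Rot.from_euler("y",tilt,degrees=True).as_matrix()
        q=np.array([x,y,z])-.1547*T[:,2]
        print(np.round(q,3),[np.round(R.T@(q-p)*100,1).tolist(),np.round(Rot.from_matrix(R.T@T).as_rotvec(degrees=True),1).tolist()])
def traygrip(cx,cy,a,l=(-.073,.060)):
    c,s=np.cos(np.radians(a)),np.sin(np.radians(a));return cx+c*l[0]-s*l[1],cy+s*l[0]+c*l[1]
E
python3 - <<'E'
from h import *
x,y=traygrip(.4563,.2428,-4.2);print(x,y)
gg((x,y,.16,85.8),(x,y,.06,85.8),(x,y,.03,85.8))
E
```

```text
0.3878903349902724 0.3079852570237846
[0.393 0.373 0.3  ] [[17.6, -7.4, 18.3], [-0.1, -25.0, -0.2]]
[0.393 0.373 0.2  ] [[17.6, -7.3, 28.3], [-0.1, -25.0, -0.2]]
[0.393 0.373 0.17 ] [[17.6, -7.3, 31.3], [-0.1, -25.0, -0.2]]
```

Request:
step_arm --rows '[[[3,-1.3,0],[0,-3,0]],[[7,-3,2],[0,-8,0]],[[11,-4.7,6],[0,-14,0]],[[14.5,-6.2,10],[0,-20,0]],[[17,-7.3,14],[0,-25,-0.2]],[[17.6,-7.4,18.3],[0,-25,-0.2]],[[17.6,-7.4,18.3],[0,-25,-0.2]],[[17.6,-7.4,18.3],[0,-25,-0.2]],[[17.6,-7.4,18.3],[0,-25,-0.2]]]' --fingers 0.3

```text
time: 35.23
eef_pos: [0.3908, 0.3743, 0.2976]
tcp_rot: [0.147, 0.713, 0.667, -0.162]
force: [0.1, -0.8, 1.2]
finger_gap: 0.0303
```

```bash
python3 - <<'E'
from h import *
R,p=pose();print(p,p+.1547*R[:,2],manip.state()["finger_gap"])
x,y=traygrip(.4563,.2428,-4.2)
gg((x,y,.06,85.8),(x,y,.03,85.8))
s=grab("side");f=grab("wrist")
cv2.imwrite("pics/g1.png",np.hstack([f["color"][:,120:520],cv2.resize(s["color"][130:330,240:440],(400,400),interpolation=cv2.INTER_CUBIC)]))
E
```

```text
[0.39081707 0.37426354 0.29756501] [0.38527733 0.30851583 0.15764132] 0.03025132510048856
[0.393 0.373 0.2  ] [[4.1, 0.3, 8.8], [-0.3, 0.2, 0.4]]
[0.393 0.373 0.17 ] [[5.3, 0.3, 11.6], [-0.3, 0.2, 0.4]]
```

View pics/g1.png

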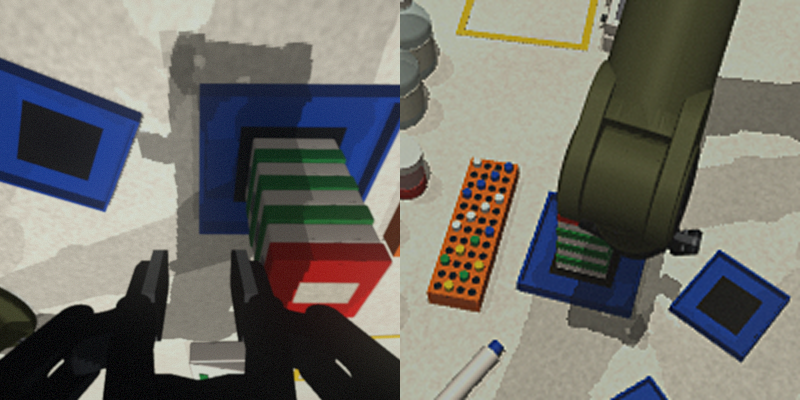

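The column is intact. The jaws are over the near-left rim corner, and the lean clears the column. I'll descend in two stages.

Request:
step_arm --rows '[[[1,0.1,2.1],[0,0,0.4]],[[2.2,0.2,4.6],[-0.3,0.2,0.4]],[[3.2,0.3,6.8],[-0.3,0.2,0.4]],[[4.1,0.3,8.8],[-0.3,0.2,0.4]],[[4.1,0.3,8.8],[-0.3,0.2,0.4]],[[4.1,0.3,8.8],[-0.3,0.2,0.4]]]'

```text
time: 35.83
eef_pos: [0.3958, 0.3726, 0.2054]
tcp_rot: [0.148, 0.717, 0.663, -0.155]
force: [0.2, 0.2, -0.2]
finger_gap: 0.0298
```

```bash
python3 - <<'E'
from h import *
R,p=pose();print(p+.1547*R[:,2],manip.state()["force"])
x,y=traygrip(.4563,.2428,-4.2)
gg((x,y,.03,85.8))
f=grab("wrist");cv2.imwrite("pics/g2.png",f["color"])
E
```

```text
[0.39168904 0.30783324 0.06496086] [ 0.20653866  0.19924998 -0.17235855]
[0.393 0.373 0.17 ] [[1.5, -0.3, 3.2], [0.2, -0.2, -0.4]]
```

View pics/g2.png

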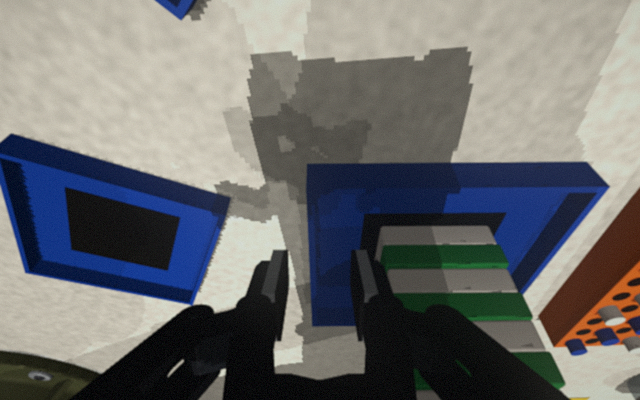

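The fingers straddle the near rim (fingertips at px 280 and 355, rim at 315), beside the column. I'll descend and close.

Request:
step_arm --rows '[[[0.5,-0.1,1],[0,0,0]],[[1,-0.2,2.1],[0.2,-0.2,-0.4]],[[1.5,-0.3,3.2],[0.2,-0.2,-0.4]],[[1.5,-0.3,3.2],[0.2,-0.2,-0.4]],[[1.5,-0.3,3.2],[0.2,-0.2,-0.4]]]'

```text
time: 36.3
eef_pos: [0.3928, 0.3734, 0.1699]
tcp_rot: [0.147, 0.715, 0.665, -0.159]
force: [0.7, 0.8, -0.3]
finger_gap: 0.0298
```

```bash
python3 - <<'E'
from h import *
R,p=pose();print(p+.1547*R[:,2],manip.state()["force"],manip.state()["finger_gap"])
x,y=traygrip(.4563,.2428,-4.2)
gg((x,y,.03,85.8),(x,y,.027,85.8))
E
```

```text
[0.38807876 0.3081375  0.02966939] [ 0.66246699  0.79944828 -0.25402065] 0.029782238448798858
[0.393 0.373 0.17 ] [[-0.0, -0.0, -0.0], [0.0, 0.0, 0.0]]
[0.393 0.373 0.167] [[0.1, -0.0, 0.2], [0.0, 0.0, 0.0]]
```

Request:
step_arm --rows '[[[0,0,0],[0,0,0]],[[0,0,0],[0,0,0]],[[0,0,0],[0,0,0]],[[0,0,0],[0,0,0]],[[0,0,0],[0,0,0]],[[0,0,0],[0,0,0]]]' --fingers 1 --force 50

```text
time: 36.8
eef_pos: [0.3927, 0.3736, 0.1701]
tcp_rot: [0.147, 0.715, 0.665, -0.158]
force: [-0.8, 1.1, 1.1]
finger_gap: 0.0024
```

```bash
python3 - <<'E'
from h import *
R,p=pose();g=p+.1547*R[:,2];print(g,manip.state()["force"],manip.state()["finger_gap"],np.degrees(np.arctan2(*(-R[[0,1],1])))) 
s=grab("side");print(find(s,"blue",.02,(.3,.65),(.1,.4),120,190),find(s,"red",.126,(.3,.65),(.1,.4),40,120))
# tray y-axis yaw from tool: jaw axis
print("jaw yaw",np.degrees(np.arctan2(R[1,1],R[0,1])))
# translation rows, world -> tool, for steps
for d in((0,-.24,0),(0,0,-.002)): print(np.round(R.T@np.array(d)*100,2))
E
```

```text
[0.38796767 0.3083995  0.02988554] [-0.75619537  1.07422073  1.10928463] 0.0023637890917872417 -85.85577397982065
[] []
jaw yaw -4.1442260201793575
[-21.7    1.73  10.11]
[ 0.08 -0.    0.18]
```

The rim is gripped: the gap reads 2.4 mm, the same -1.6 mm bias as on the boxes. I'll measure the bay, now empty, and plan the slide.

```bash
cat >> h.py <<'E'
def H(R,p): M=np.eye(4);M[:3,:3]=R;M[:3,3]=p;return M
def HT(x,y,a): return H(Rot.from_euler("z",a,degrees=True).as_matrix(),[x,y,0])
def slide(tgt,n=18,hold=2,bias=-.002):
    X=np.load("X.npy");T=H(*pose());Y=T@X
    x,y=Y[:2,3];a=yaw(Y[:3,:3]);print("tray now",np.round([x,y,a,Y[2,3]],4),manip.state()["force"].round(1))
    out=[]
    for i in range(1,n+hold+1):
        k=min(i/n,1);k=(1-np.cos(np.pi*k))/2
        D=np.linalg.inv(T)@(HT(*(np.array([x,y,a])+k*(np.array(tgt)-[x,y,a])))@np.linalg.inv(X))
        D[:3,3]+=T[:3,:3].T@[0,0,bias]
        out.append([np.round(D[:3,3]*100,1).tolist(),np.round(Rot.from_matrix(D[:3,:3]).as_rotvec(degrees=True),1).tolist()])
    print(out)
E
python3 - <<'E'
from h import *
np.save("X.npy",np.linalg.inv(H(*pose()))@HT(.4563,.2428,-4.2))
for n in("side","scene"):
    f=grab(n)
    im=rect(f,0,(.48,.80),(-.42,-.05));hsv=cv2.cvtColor(im,cv2.COLOR_BGR2HSV);m=cv2.inRange(hsv,(18,80,70),(38,255,255))
    m=cv2.morphologyEx(m,cv2.MORPH_OPEN,np.ones((3,3)))
    q=cv2.findNonZero(m);r=cv2.minAreaRect(q);(u,v),(w,h),a=r;print(n,.80-v/1000,-.05-u/1000,(-a+45)%90-45,w,h)
    cv2.imwrite(f"pics/bay_{n}.png",im)
slide((.456,.11,-2))
E
```

```text
side 0.6361845092773438 -0.23356570434570312 1.8986053466796875 217.38333129882812 218.30548095703125
scene 0.6379015808105469 -0.23240487670898435 2.0166244506835938 216.47146606445312 217.20343017578125
tray now [ 0.4563  0.2428 -4.1944  0.    ] [-1.1  0.1  3.1]
[[[-0.0, 0.0, 0.2], [-0.0, -0.0, -0.0]], [[-0.3, 0.0, 0.4], [-0.0, -0.0, -0.1]], [[-0.7, 0.0, 0.6], [-0.1, -0.0, -0.1]], [[-1.3, 0.1, 0.9], [-0.1, -0.0, -0.2]], [[-2.1, 0.1, 1.2], [-0.2, -0.0, -0.4]], [[-3.0, 0.1, 1.6], [-0.2, -0.0, -0.5]], [[-4.0, 0.1, 2.1], [-0.3, -0.0, -0.7]], [[-5.0, 0.2, 2.5], [-0.4, -0.0, -0.8]], [[-6.0, 0.2, 3.0], [-0.5, -0.0, -1.0]], [[-7.1, 0.3, 3.5], [-0.5, 0.0, -1.2]], [[-8.1, 0.3, 4.0], [-0.6, 0.0, -1.3]], [[-9.1, 0.3, 4.5], [-0.7, 0.0, -1.5]], [[-10.0, 0.4, 4.9], [-0.8, 0.0, -1.6]], [[-10.8, 0.4, 5.2], [-0.8, 0.0, -1.8]], [[-11.4, 0.4, 5.5], [-0.9, 0.0, -1.9]], [[-11.8, 0.4, 5.7], [-0.9, 0.0, -1.9]], [[-12.1, 0.4, 5.9], [-0.9, 0.0, -2.0]], [[-12.2, 0.5, 5.9], [-0.9, 0.0, -2.0]], [[-12.2, 0.5, 5.9], [-0.9, 0.0, -2.0]], [[-12.2, 0.5, 5.9], [-0.9, 0.0, -2.0]]]
```

Request:
step_arm --rows '[[[0,0,0.2],[0,0,0]],[[-0.3,0,0.4],[0,0,-0.1]],[[-0.7,0,0.6],[-0.1,0,-0.1]],[[-1.3,0.1,0.9],[-0.1,0,-0.2]],[[-2.1,0.1,1.2],[-0.2,0,-0.4]],[[-3,0.1,1.6],[-0.2,0,-0.5]],[[-4,0.1,2.1],[-0.3,0,-0.7]],[[-5,0.2,2.5],[-0.4,0,-0.8]],[[-6,0.2,3],[-0.5,0,-1]],[[-7.1,0.3,3.5],[-0.5,0,-1.2]],[[-8.1,0.3,4],[-0.6,0,-1.3]],[[-9.1,0.3,4.5],[-0.7,0,-1.5]],[[-10,0.4,4.9],[-0.8,0,-1.6]],[[-10.8,0.4,5.2],[-0.8,0,-1.8]],[[-11.4,0.4,5.5],[-0.9,0,-1.9]],[[-11.8,0.4,5.7],[-0.9,0,-1.9]],[[-12.1,0.4,5.9],[-0.9,0,-2]],[[-12.2,0.5,5.9],[-0.9,0,-2]],[[-12.2,0.5,5.9],[-0.9,0,-2]],[[-12.2,0.5,5.9],[-0.9,0,-2]]]'

```text
time: 38.62
eef_pos: [0.3884, 0.2431, 0.1707]
tcp_rot: [0.149, 0.701, 0.681, -0.15]
force: [-1.9, 15.3, 25.6]
finger_gap: 0.0023
```

```bash
python3 - <<'E'
from h import *
slide((.456,-.01,0))
s=grab("scene");print(find(s,"blue",.02,(.3,.7),(-.1,.24),100,200),find(s,"red",.126,(.3,.7),(-.1,.3),30,120),manip.state()["finger_gap"])
cv2.imwrite("pics/m1.png",s["color"])
E
```

```text
tray now [ 4.5850e-01  1.1710e-01 -1.7171e+00 -5.0000e-04] [-1.9 15.3 25.6]
[[[0.2, 0.1, 0.2], [0.2, -0.6, -0.1]], [[-0.1, 0.1, 0.3], [0.2, -0.6, -0.2]], [[-0.5, 0.1, 0.5], [0.2, -0.6, -0.2]], [[-1.1, 0.0, 0.8], [0.2, -0.6, -0.3]], [[-1.8, 0.0, 1.1], [0.1, -0.6, -0.4]], [[-2.7, 0.0, 1.5], [0.1, -0.6, -0.5]], [[-3.6, -0.0, 1.9], [0.0, -0.6, -0.6]], [[-4.6, -0.0, 2.4], [-0.1, -0.6, -0.8]], [[-5.6, -0.0, 2.8], [-0.1, -0.6, -0.9]], [[-6.6, -0.1, 3.3], [-0.2, -0.6, -1.0]], [[-7.6, -0.1, 3.7], [-0.2, -0.6, -1.2]], [[-8.6, -0.1, 4.2], [-0.3, -0.6, -1.3]], [[-9.4, -0.1, 4.5], [-0.4, -0.6, -1.4]], [[-10.1, -0.1, 4.9], [-0.4, -0.6, -1.5]], [[-10.7, -0.2, 5.1], [-0.4, -0.6, -1.6]], [[-11.2, -0.2, 5.3], [-0.5, -0.6, -1.6]], [[-11.4, -0.2, 5.5], [-0.5, -0.6, -1.7]], [[-11.5, -0.2, 5.5], [-0.5, -0.6, -1.7]], [[-11.5, -0.2, 5.5], [-0.5, -0.6, -1.7]], [[-11.5, -0.2, 5.5], [-0.5, -0.6, -1.7]]]
[(0.47, 0.127, 0.0, 159, 155)] [(0.4715, 0.123, 0.0, 73, 76)] 0.001728011755015286
```

```bash
cat >> h.py <<'E'
def trayw():
    # tray pose from the wrist view of its +y side foot edge (z=0)
    R,p=pose();f=grab("wrist");x0,x1=p[0]-.08,p[0]+.24;y0,y1=p[1]-.15,p[1]+.12
    im=rect(f,0,(x0,x1),(y0,y1));hsv=cv2.cvtColor(im,cv2.COLOR_BGR2HSV);m=cv2.inRange(hsv,(104,120,25),(125,255,255))
    n,l,st,_=cv2.connectedComponentsWithStats(m)
    Y=np.load("X.npy");e=(H(R,p)@Y)@[0.03,.06,0.0,1];u,v=int((y1-e[1])*1000),int((x1-e[0])*1000)
    w=l[max(v-25,0):v+25,max(u-25,0):u+25];k=np.bincount(w[w>0]).argmax();m=l==k
    rows=np.where(m.sum(1)>12)[0];fx=np.array([m[r].argmax() for r in rows])
    xs=x1-(rows+.5)/1000;ys=y1-(fx+.0)/1000
    s=(xs>xs.min()+.02)&(xs<xs.max()-.02);c=np.polyfit(xs[s],ys[s],1);r=ys-np.polyval(c,xs);s&=abs(r)<.003;c=np.polyfit(xs[s],ys[s],1)
    ok=abs(ys-np.polyval(c,xs))<.004;xa,xb=xs[ok].min(),xs[ok].max();a=np.degrees(np.arctan(c[0]));xm=(xa+xb)/2;ym=np.polyval(c,xm)
    print("wrist tray: edge x",xa.round(4),xb.round(4),"centre",(xm+.075*np.sin(np.radians(a))).round(4),(ym-.075*np.cos(np.radians(a))).round(4),"yaw",a.round(2))
    return im
E
python3 - <<'E'
from h import *
cv2.imwrite("pics/tw.png",trayw());print(manip.state()["finger_gap"])
slide((.456,-.01,0),bias=0)
E
```

```text
wrist tray: edge x 0.3859 0.5379 centre 0.4617 0.1181 yaw -0.15
0.0018843796894478944
tray now [ 4.5850e-01  1.1710e-01 -1.7173e+00 -5.0000e-04] [-3.2 15.9 25.4]
[[[0.1, 0.1, 0.0], [0.2, -0.6, -0.1]], [[-0.2, 0.1, 0.1], [0.2, -0.6, -0.2]], [[-0.6, 0.1, 0.3], [0.2, -0.6, -0.2]], [[-1.2, 0.0, 0.6], [0.2, -0.6, -0.3]], [[-1.9, 0.0, 0.9], [0.1, -0.6, -0.4]], [[-2.8, 0.0, 1.3], [0.1, -0.6, -0.5]], [[-3.7, -0.0, 1.7], [0.0, -0.6, -0.6]], [[-4.7, -0.0, 2.2], [-0.1, -0.6, -0.8]], [[-5.7, -0.0, 2.6], [-0.1, -0.6, -0.9]], [[-6.7, -0.1, 3.1], [-0.2, -0.6, -1.0]], [[-7.7, -0.1, 3.6], [-0.2, -0.6, -1.2]], [[-8.6, -0.1, 4.0], [-0.3, -0.6, -1.3]], [[-9.5, -0.1, 4.4], [-0.4, -0.6, -1.4]], [[-10.2, -0.1, 4.7], [-0.4, -0.6, -1.5]], [[-10.8, -0.2, 5.0], [-0.4, -0.6, -1.6]], [[-11.2, -0.2, 5.1], [-0.5, -0.6, -1.6]], [[-11.5, -0.2, 5.3], [-0.5, -0.6, -1.7]], [[-11.6, -0.2, 5.3], [-0.5, -0.6, -1.7]], [[-11.6, -0.2, 5.3], [-0.5, -0.6, -1.7]], [[-11.6, -0.2, 5.3], [-0.5, -0.6, -1.7]]]
```

Wrist and scene views agree that the tray's yaw is now about 0° and the pressing force was high (25 N). I'll update the grip transform and drop the down-bias.

```bash
python3 - <<'E'
from h import *
np.save("X.npy",np.linalg.inv(H(*pose()))@HT(.4617,.1181,-.15))
slide((.460,-.01,0),bias=0)
E
```

```text
tray now [ 0.4617  0.1181 -0.15    0.    ] [-3.2 15.9 25.4]
[[[-0.1, 0.0, 0.0], [-0.0, 0.0, -0.0]], [[-0.4, 0.0, 0.2], [-0.0, 0.0, -0.0]], [[-0.8, 0.0, 0.4], [-0.0, 0.0, -0.0]], [[-1.4, 0.0, 0.6], [-0.0, 0.0, -0.0]], [[-2.1, 0.0, 0.9], [-0.0, 0.0, -0.0]], [[-2.9, 0.0, 1.3], [-0.0, 0.0, -0.0]], [[-3.8, 0.1, 1.7], [-0.0, 0.0, -0.0]], [[-4.8, 0.1, 2.2], [-0.0, 0.0, -0.1]], [[-5.8, 0.1, 2.6], [-0.0, 0.0, -0.1]], [[-6.9, 0.1, 3.1], [-0.0, 0.0, -0.1]], [[-7.8, 0.1, 3.6], [-0.0, 0.0, -0.1]], [[-8.8, 0.1, 4.0], [-0.0, 0.0, -0.1]], [[-9.6, 0.1, 4.3], [-0.1, 0.0, -0.1]], [[-10.3, 0.1, 4.7], [-0.1, 0.0, -0.1]], [[-10.9, 0.2, 4.9], [-0.1, 0.0, -0.1]], [[-11.3, 0.2, 5.1], [-0.1, 0.0, -0.1]], [[-11.6, 0.2, 5.3], [-0.1, 0.0, -0.1]], [[-11.7, 0.2, 5.3], [-0.1, 0.0, -0.1]], [[-11.7, 0.2, 5.3], [-0.1, 0.0, -0.1]], [[-11.7, 0.2, 5.3], [-0.1, 0.0, -0.1]]]
```

Request:
step_arm --rows '[[[-0.1,0,0],[0,0,0]],[[-0.4,0,0.2],[0,0,0]],[[-0.8,0,0.4],[0,0,0]],[[-1.4,0,0.6],[0,0,0]],[[-2.1,0,0.9],[0,0,0]],[[-2.9,0,1.3],[0,0,0]],[[-3.8,0.1,1.7],[0,0,0]],[[-4.8,0.1,2.2],[0,0,-0.1]],[[-5.8,0.1,2.6],[0,0,-0.1]],[[-6.9,0.1,3.1],[0,0,-0.1]],[[-7.8,0.1,3.6],[0,0,-0.1]],[[-8.8,0.1,4],[0,0,-0.1]],[[-9.6,0.1,4.3],[-0.1,0,-0.1]],[[-10.3,0.1,4.7],[-0.1,0,-0.1]],[[-10.9,0.2,4.9],[-0.1,0,-0.1]],[[-11.3,0.2,5.1],[-0.1,0,-0.1]],[[-11.6,0.2,5.3],[-0.1,0,-0.1]],[[-11.7,0.2,5.3],[-0.1,0,-0.1]],[[-11.7,0.2,5.3],[-0.1,0,-0.1]],[[-11.7,0.2,5.3],[-0.1,0,-0.1]]]'

```text
time: 40.38
eef_pos: [0.3864, 0.1146, 0.1708]
tcp_rot: [0.149, 0.701, 0.682, -0.149]
force: [-1.8, 6.3, 7.9]
finger_gap: 0.0024
```

```bash
python3 - <<'E'
from h import *
cv2.imwrite("pics/tw2.png",trayw());print(manip.state()["finger_gap"])
s=grab("scene");print(find(s,"blue",.02,(.3,.7),(-.15,.14),100,200),find(s,"red",.126,(.3,.7),(-.15,.2),30,120))
slide((.637,-.01,2),bias=0)
E
```

```text
wrist tray: edge x 0.3839 0.5369 centre 0.4594 -0.011 yaw -0.75
0.002226725437655835
[(0.474, -0.001, 0.0, 147, 157)] [(0.468, -0.006, 0.0, 79, 77)]
tray now [ 4.602e-01 -1.020e-02 -8.300e-03  1.000e-04] [-2.1  7.2  8.5]
[[[0.0, 0.1, 0.0], [0.0, -0.0, -0.0]], [[0.0, 0.5, 0.0], [0.0, -0.0, -0.1]], [[0.0, 1.2, 0.0], [-0.0, -0.0, -0.1]], [[0.0, 2.0, 0.0], [-0.1, -0.0, -0.2]], [[0.0, 3.1, 0.0], [-0.1, -0.0, -0.3]], [[0.1, 4.3, 0.0], [-0.2, -0.0, -0.5]], [[0.1, 5.7, 0.0], [-0.2, -0.0, -0.6]], [[0.1, 7.1, 0.0], [-0.3, -0.0, -0.8]], [[0.1, 8.6, 0.0], [-0.4, -0.0, -0.9]], [[0.1, 10.1, 0.0], [-0.4, -0.0, -1.1]], [[0.2, 11.6, 0.0], [-0.5, -0.0, -1.2]], [[0.2, 13.0, 0.0], [-0.6, 0.0, -1.4]], [[0.2, 14.2, 0.0], [-0.6, 0.0, -1.5]], [[0.2, 15.2, 0.0], [-0.7, 0.0, -1.6]], [[0.2, 16.1, 0.0], [-0.7, 0.0, -1.7]], [[0.2, 16.7, 0.0], [-0.8, 0.0, -1.8]], [[0.2, 17.1, 0.0], [-0.8, 0.0, -1.8]], [[0.2, 17.3, 0.0], [-0.8, 0.0, -1.8]], [[0.2, 17.3, 0.0], [-0.8, 0.0, -1.8]], [[0.2, 17.3, 0.0], [-0.8, 0.0, -1.8]]]
```

Request:
step_arm --rows '[[[0,0.1,0],[0,0,0]],[[0,0.5,0],[0,0,-0.1]],[[0,1.2,0],[0,0,-0.1]],[[0,2,0],[-0.1,0,-0.2]],[[0,3.1,0],[-0.1,0,-0.3]],[[0.1,4.3,0],[-0.2,0,-0.5]],[[0.1,5.7,0],[-0.2,0,-0.6]],[[0.1,7.1,0],[-0.3,0,-0.8]],[[0.1,8.6,0],[-0.4,0,-0.9]],[[0.1,10.1,0],[-0.4,0,-1.1]],[[0.2,11.6,0],[-0.5,0,-1.2]],[[0.2,13,0],[-0.6,0,-1.4]],[[0.2,14.2,0],[-0.6,0,-1.5]],[[0.2,15.2,0],[-0.7,0,-1.6]],[[0.2,16.1,0],[-0.7,0,-1.7]],[[0.2,16.7,0],[-0.8,0,-1.8]],[[0.2,17.1,0],[-0.8,0,-1.8]],[[0.2,17.3,0],[-0.8,0,-1.8]],[[0.2,17.3,0],[-0.8,0,-1.8]],[[0.2,17.3,0],[-0.8,0,-1.8]]]'

```text
time: 42.15
eef_pos: [0.5573, 0.109, 0.1704]
tcp_rot: [0.151, 0.69, 0.692, -0.151]
force: [-7.1, -0.2, 9.6]
finger_gap: 0.0019
```

```bash
python3 - <<'E'
from h import *
cv2.imwrite("pics/tw3.png",trayw());print(manip.state()["finger_gap"])
s=grab("side");print(find(s,"blue",.02,(.4,.8),(-.15,.14),80,200),find(s,"red",.126,(.3,.8),(-.15,.2),30,120))
slide((.638,-.125,2),bias=0)
E
```

```text
wrist tray: edge x 0.5568 0.7138 centre 0.6323 -0.0197 yaw -2.28
0.0021408974546766606
[(0.6665, 0.027, -43.3, 102, 179)] []
tray now [ 6.3380e-01 -1.4700e-02  1.6955e+00  1.0000e-04] [-7.9 -0.8  8.7]
[[[-0.2, -0.1, 0.1], [-0.3, 0.4, 0.1]], [[-0.4, -0.1, 0.2], [-0.3, 0.4, 0.1]], [[-0.8, -0.1, 0.3], [-0.3, 0.4, 0.1]], [[-1.3, -0.0, 0.6], [-0.3, 0.4, 0.1]], [[-1.9, -0.0, 0.8], [-0.3, 0.4, 0.1]], [[-2.6, -0.0, 1.2], [-0.3, 0.4, 0.1]], [[-3.4, 0.0, 1.5], [-0.3, 0.4, 0.0]], [[-4.3, 0.0, 1.9], [-0.3, 0.4, 0.0]], [[-5.1, 0.1, 2.3], [-0.3, 0.4, -0.0]], [[-6.0, 0.1, 2.7], [-0.3, 0.4, -0.0]], [[-6.9, 0.1, 3.1], [-0.3, 0.4, -0.1]], [[-7.7, 0.2, 3.5], [-0.4, 0.4, -0.1]], [[-8.4, 0.2, 3.8], [-0.4, 0.4, -0.1]], [[-9.0, 0.2, 4.1], [-0.4, 0.4, -0.1]], [[-9.5, 0.2, 4.3], [-0.4, 0.4, -0.1]], [[-9.9, 0.2, 4.5], [-0.4, 0.4, -0.1]], [[-10.1, 0.2, 4.6], [-0.4, 0.4, -0.2]], [[-10.2, 0.2, 4.7], [-0.4, 0.4, -0.2]], [[-10.2, 0.2, 4.7], [-0.4, 0.4, -0.2]], [[-10.2, 0.2, 4.7], [-0.4, 0.4, -0.2]]]
```

```bash
python3 - <<'E'
from h import *
s=grab("scene");w=cv2.imread("pics/tw3.png")
a=cv2.resize(s["color"][150:270,190:350],(640,480),interpolation=cv2.INTER_CUBIC)[:,120:600]
b=cv2.resize(w,None,fx=1.15,fy=1.15)[:480];b=np.vstack([b,np.zeros((480-len(b),b.shape[1],3),np.uint8)])
cv2.imwrite("pics/v15.png",np.hstack([a,b]))
E
```

```text
(no output)
```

View pics/v15.png

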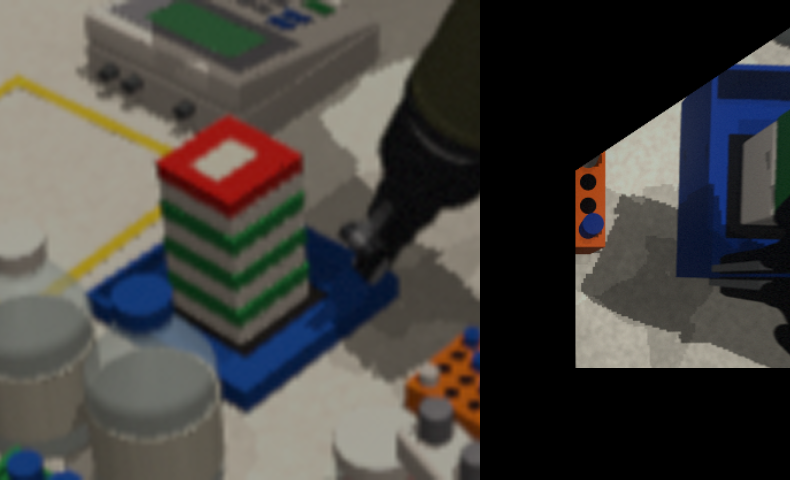

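The column is square on the tray in the scene crop. The tray has lagged to about -2° in yaw (edge from (683,90) to (678,277) in the rectified view). I'll re-zero the grip transform and correct on the way.

```bash
python3 - <<'E'
from h import *
np.save("X.npy",np.linalg.inv(H(*pose()))@HT(.6325,-.0185,-2.0))
slide((.642,-.125,1),bias=0)
E
```

```text
tray now [ 0.6325 -0.0185 -2.     -0.    ] [-7.7  0.3  9. ]
[[[-0.1, 0.0, 0.0], [-0.0, -0.0, -0.0]], [[-0.3, 0.0, 0.1], [-0.0, -0.0, -0.1]], [[-0.7, 0.0, 0.3], [-0.1, -0.0, -0.2]], [[-1.2, 0.0, 0.5], [-0.1, -0.0, -0.3]], [[-1.8, 0.0, 0.8], [-0.2, -0.0, -0.5]], [[-2.5, 0.1, 1.2], [-0.3, -0.0, -0.7]], [[-3.3, 0.1, 1.5], [-0.4, -0.0, -0.9]], [[-4.1, 0.1, 1.9], [-0.5, -0.0, -1.1]], [[-5.0, 0.1, 2.3], [-0.6, -0.0, -1.4]], [[-5.9, 0.1, 2.7], [-0.7, -0.0, -1.6]], [[-6.7, 0.2, 3.1], [-0.8, -0.0, -1.8]], [[-7.5, 0.2, 3.5], [-0.9, -0.0, -2.0]], [[-8.3, 0.2, 3.8], [-1.0, -0.0, -2.2]], [[-8.9, 0.2, 4.1], [-1.1, -0.0, -2.4]], [[-9.4, 0.2, 4.3], [-1.2, -0.0, -2.5]], [[-9.7, 0.2, 4.5], [-1.2, -0.0, -2.6]], [[-10.0, 0.3, 4.6], [-1.2, -0.0, -2.7]], [[-10.0, 0.3, 4.6], [-1.3, -0.0, -2.7]], [[-10.0, 0.3, 4.6], [-1.3, -0.0, -2.7]], [[-10.0, 0.3, 4.6], [-1.3, -0.0, -2.7]]]
```

Request:
step_arm --rows '[[[-0.1,0,0],[0,0,0]],[[-0.3,0,0.1],[0,0,-0.1]],[[-0.7,0,0.3],[-0.1,0,-0.2]],[[-1.2,0,0.5],[-0.1,0,-0.3]],[[-1.8,0,0.8],[-0.2,0,-0.5]],[[-2.5,0.1,1.2],[-0.3,0,-0.7]],[[-3.3,0.1,1.5],[-0.4,0,-0.9]],[[-4.1,0.1,1.9],[-0.5,0,-1.1]],[[-5,0.1,2.3],[-0.6,0,-1.4]],[[-5.9,0.1,2.7],[-0.7,0,-1.6]],[[-6.7,0.2,3.1],[-0.8,0,-1.8]],[[-7.5,0.2,3.5],[-0.9,0,-2]],[[-8.3,0.2,3.8],[-1,0,-2.2]],[[-8.9,0.2,4.1],[-1.1,0,-2.4]],[[-9.4,0.2,4.3],[-1.2,0,-2.5]],[[-9.7,0.2,4.5],[-1.2,0,-2.6]],[[-10,0.3,4.6],[-1.2,0,-2.7]],[[-10,0.3,4.6],[-1.3,0,-2.7]],[[-10,0.3,4.6],[-1.3,0,-2.7]],[[-10,0.3,4.6],[-1.3,0,-2.7]]]'

```text
time: 43.97
eef_pos: [0.5604, -0.0013, 0.1704]
tcp_rot: [0.156, 0.671, 0.71, -0.147]
force: [-1.2, 3.2, 4.7]
finger_gap: 0.0022
```

```bash
python3 - <<'E'
from h import *
cv2.imwrite("pics/tw4.png",trayw());print(manip.state()["finger_gap"])
s=grab("side");print(find(s,"blue",.02,(.4,.8),(-.25,.1),80,200),find(s,"red",.126,(.3,.8),(-.25,.2),30,120))
slide((.642,-.234,2),bias=0)
E
```

```text
wrist tray: edge x 0.5619 0.7149 centre 0.641 -0.122 yaw 1.97
0.0018247350840713068
[(0.6484, -0.1107, 4.8, 132, 165)] [(0.6518, -0.0968, 3.8, 42, 46)]
tray now [ 6.423e-01 -1.248e-01  9.926e-01  1.000e-04] [-1.8  2.8  4.8]
[[[-0.1, 0.0, 0.0], [0.0, 0.0, -0.0]], [[-0.3, -0.0, 0.1], [0.0, 0.0, -0.0]], [[-0.7, -0.1, 0.3], [-0.0, 0.0, -0.1]], [[-1.2, -0.1, 0.5], [-0.0, 0.0, -0.1]], [[-1.8, -0.1, 0.8], [-0.1, 0.0, -0.2]], [[-2.5, -0.2, 1.2], [-0.1, 0.0, -0.2]], [[-3.3, -0.3, 1.5], [-0.1, 0.0, -0.3]], [[-4.1, -0.3, 1.9], [-0.2, 0.0, -0.4]], [[-5.0, -0.4, 2.3], [-0.2, 0.0, -0.5]], [[-5.9, -0.5, 2.7], [-0.2, 0.0, -0.5]], [[-6.7, -0.6, 3.1], [-0.3, 0.0, -0.6]], [[-7.5, -0.6, 3.5], [-0.3, 0.0, -0.7]], [[-8.2, -0.7, 3.8], [-0.3, 0.0, -0.8]], [[-8.9, -0.8, 4.1], [-0.4, 0.0, -0.8]], [[-9.4, -0.8, 4.3], [-0.4, 0.0, -0.9]], [[-9.7, -0.8, 4.5], [-0.4, 0.0, -0.9]], [[-10.0, -0.8, 4.6], [-0.4, 0.0, -0.9]], [[-10.0, -0.9, 4.6], [-0.4, 0.0, -0.9]], [[-10.0, -0.9, 4.6], [-0.4, 0.0, -0.9]], [[-10.0, -0.9, 4.6], [-0.4, 0.0, -0.9]]]
```

```bash
python3 - <<'E'
from h import *
np.save("X.npy",np.linalg.inv(H(*pose()))@HT(.641,-.122,1.97))
slide((.640,-.234,1.5),bias=0)
E
```

```text
tray now [ 0.641 -0.122  1.97  -0.   ] [-1.8  2.8  4.8]
[[[-0.1, -0.0, 0.0], [0.0, 0.0, 0.0]], [[-0.3, -0.0, 0.1], [0.0, 0.0, 0.0]], [[-0.7, -0.0, 0.3], [0.0, 0.0, 0.0]], [[-1.2, -0.1, 0.5], [0.0, 0.0, 0.0]], [[-1.8, -0.1, 0.8], [0.0, 0.0, 0.1]], [[-2.5, -0.2, 1.2], [0.0, 0.0, 0.1]], [[-3.3, -0.2, 1.5], [0.1, 0.0, 0.1]], [[-4.2, -0.3, 1.9], [0.1, 0.0, 0.2]], [[-5.0, -0.3, 2.3], [0.1, 0.0, 0.2]], [[-5.9, -0.4, 2.7], [0.1, 0.0, 0.3]], [[-6.8, -0.4, 3.1], [0.1, 0.0, 0.3]], [[-7.6, -0.5, 3.5], [0.1, 0.0, 0.3]], [[-8.3, -0.5, 3.8], [0.2, 0.0, 0.4]], [[-8.9, -0.5, 4.1], [0.2, 0.0, 0.4]], [[-9.4, -0.6, 4.3], [0.2, 0.0, 0.4]], [[-9.8, -0.6, 4.5], [0.2, 0.0, 0.4]], [[-10.0, -0.6, 4.6], [0.2, 0.0, 0.4]], [[-10.1, -0.6, 4.7], [0.2, 0.0, 0.4]], [[-10.1, -0.6, 4.7], [0.2, 0.0, 0.4]], [[-10.1, -0.6, 4.7], [0.2, 0.0, 0.4]]]
```

Request:
step_arm --rows '[[[-0.1,0,0],[0,0,0]],[[-0.3,0,0.1],[0,0,0]],[[-0.7,0,0.3],[0,0,0]],[[-1.2,-0.1,0.5],[0,0,0]],[[-1.8,-0.1,0.8],[0,0,0.1]],[[-2.5,-0.2,1.2],[0,0,0.1]],[[-3.3,-0.2,1.5],[0.1,0,0.1]],[[-4.2,-0.3,1.9],[0.1,0,0.2]],[[-5,-0.3,2.3],[0.1,0,0.2]],[[-5.9,-0.4,2.7],[0.1,0,0.3]],[[-6.8,-0.4,3.1],[0.1,0,0.3]],[[-7.6,-0.5,3.5],[0.1,0,0.3]],[[-8.3,-0.5,3.8],[0.2,0,0.4]],[[-8.9,-0.5,4.1],[0.2,0,0.4]],[[-9.4,-0.6,4.3],[0.2,0,0.4]],[[-9.8,-0.6,4.5],[0.2,0,0.4]],[[-10,-0.6,4.6],[0.2,0,0.4]],[[-10.1,-0.6,4.7],[0.2,0,0.4]],[[-10.1,-0.6,4.7],[0.2,0,0.4]],[[-10.1,-0.6,4.7],[0.2,0,0.4]]]'

```text
time: 45.73
eef_pos: [0.5603, -0.1127, 0.1704]
tcp_rot: [0.155, 0.674, 0.707, -0.148]
force: [-3.5, 4.0, 5.7]
finger_gap: 0.0019
```

```bash
python3 - <<'E'
from h import *
im=trayw();cv2.imwrite("pics/tw5.png",im);print(manip.state()["finger_gap"])
s=grab("side");print(find(s,"blue",.02,(.5,.8),(-.35,-.1),80,200),find(s,"red",.126,(.4,.8),(-.35,.0),30,120))
slide((.640,-.234,1.95),bias=0)
E
```

```text
wrist tray: edge x 0.5618 0.7148 centre 0.6411 -0.2341 yaw 2.18
0.0023292576852096273
[(0.65, -0.2296, 6.9, 132, 155)] [(0.6505, -0.226, 5.2, 45, 83)]
tray now [ 0.6398 -0.234   1.5305 -0.    ] [-2.8  4.4  5.3]
[[[-0.0, -0.0, 0.0], [-0.0, 0.0, 0.0]], [[-0.0, -0.0, 0.0], [-0.0, 0.0, 0.0]], [[-0.0, -0.0, 0.0], [-0.1, 0.0, -0.0]], [[-0.0, -0.0, 0.0], [-0.1, 0.0, -0.0]], [[-0.0, -0.0, 0.0], [-0.1, 0.0, -0.0]], [[-0.0, -0.0, 0.0], [-0.1, 0.0, -0.1]], [[-0.0, -0.0, 0.0], [-0.1, 0.0, -0.1]], [[-0.0, -0.0, 0.0], [-0.1, 0.0, -0.1]], [[-0.0, -0.0, 0.0], [-0.1, 0.0, -0.2]], [[-0.0, -0.1, 0.0], [-0.1, 0.0, -0.2]], [[-0.0, -0.1, 0.0], [-0.2, 0.0, -0.2]], [[-0.0, -0.1, 0.0], [-0.2, 0.0, -0.3]], [[-0.1, -0.1, 0.0], [-0.2, 0.0, -0.3]], [[-0.1, -0.1, 0.0], [-0.2, 0.0, -0.3]], [[-0.1, -0.1, 0.0], [-0.2, 0.0, -0.3]], [[-0.1, -0.1, 0.0], [-0.2, 0.0, -0.3]], [[-0.1, -0.1, 0.0], [-0.2, 0.0, -0.4]], [[-0.1, -0.1, 0.0], [-0.2, 0.0, -0.4]], [[-0.1, -0.1, 0.0], [-0.2, 0.0, -0.4]], [[-0.1, -0.1, 0.0], [-0.2, 0.0, -0.4]]]
```

The tray is at (0.641,-0.234), yaw 2.2°; the bay is at (0.637,-0.2335), 1.95°. I'll release and rise straight up.

Request:
step_arm --rows '[[[0,0,0],[0,0,0]],[[0,0,0],[0,0,0]],[[0,0,0],[0,0,0]],[[0,0,0],[0,0,0]],[[-0.4,0,-0.9],[0,0,0]],[[-0.9,0,-1.8],[0,0,0]],[[-1.7,0,-3.6],[0,0,0]],[[-2.9,0,-6.3],[0,0,0]],[[-4.2,0,-9],[0,0,0]],[[-5.9,0,-12.6],[0,0,0]],[[-7.6,0,-16.3],[0,0,0]],[[-9.3,0,-20],[0,0,0]],[[-9.3,0,-20],[0,0,0]],[[-9.3,0,-20],[0,0,0]]]' --fingers 0.3

```text
time: 47.0
eef_pos: [0.5606, -0.1128, 0.3947]
tcp_rot: [0.158, 0.674, 0.706, -0.147]
force: [-0.4, -0.6, -0.9]
finger_gap: 0.0298
```

```bash
python3 - <<'E'
from h import *
R,p=pose();print(p,manip.state()["force"])
go((.58,-.26,.50,92))
E
```

```text
[ 0.56055611 -0.11281582  0.39467583] [-0.35502667 -0.64914372 -0.91898534]
[[-17.8, 1.3, -3.3], [0.5, 24.9, 0.6]]
```

Request:
step_arm --rows '[[[-2,0.1,-3],[0,3,0]],[[-5,0.4,-4],[0.2,8,0]],[[-8.5,0.6,-4],[0.3,13,0.3]],[[-12,0.9,-4],[0.5,18,0.5]],[[-15,1.1,-3.5],[0.5,23,0.6]],[[-17.8,1.3,-3.3],[0.5,24.9,0.6]],[[-17.8,1.3,-3.3],[0.5,24.9,0.6]],[[-17.8,1.3,-3.3],[0.5,24.9,0.6]],[[-17.8,1.3,-3.3],[0.5,24.9,0.6]]]'

```text
time: 47.75
eef_pos: [0.5798, -0.2591, 0.4985]
tcp_rot: [-0.002, 0.694, 0.72, -0.0]
force: [0.2, 0.4, -0.4]
finger_gap: 0.0302
```

```bash
python3 - <<'E'
from h import *
R,p=pose();print(p,yaw(R))
f=grab("wrist")
print(find(f,"red",.126,(.5,.8),(-.4,-.1),40,100),find(f,"blue",.02,(.5,.8),(-.4,-.1),100,190))
im=rect(f,0,(.48,.80),(-.42,-.05));m=cv2.inRange(cv2.cvtColor(im,cv2.COLOR_BGR2HSV),(18,80,70),(38,255,255));m=cv2.morphologyEx(m,cv2.MORPH_OPEN,np.ones((3,3)))
(u,v),(w,h),a=cv2.minAreaRect(cv2.findNonZero(m));print("bay",.80-v/1000,-.05-u/1000,(-a+45)%90-45,w,h)
s=grab("side");t=grab("scene")
c1=cv2.resize(t["color"][120:260,150:310],(400,350),interpolation=cv2.INTER_CUBIC);c2=cv2.resize(s["color"][40:200,220:400],(394,350),interpolation=cv2.INTER_CUBIC)
cv2.imwrite("pics/fin.png",np.vstack([np.hstack([c1,c2]),cv2.resize(f["color"],(394,246)).repeat(1,0) if 0 else cv2.copyMakeBorder(cv2.resize(f["color"],(400,250)),0,0,0,394,cv2.BORDER_CONSTANT)]))
E
```

```text
[ 0.57983046 -0.25906162  0.49845507] 92.08167023261046
[(0.6417, -0.2349, 3.8, 67, 68)] [(0.6408, -0.2317, 4.1, 148, 147)]
bay 0.63828662109375 -0.2340254821777344 2.04541015625 215.79098510742188 215.43408203125
```

View pics/fin.png

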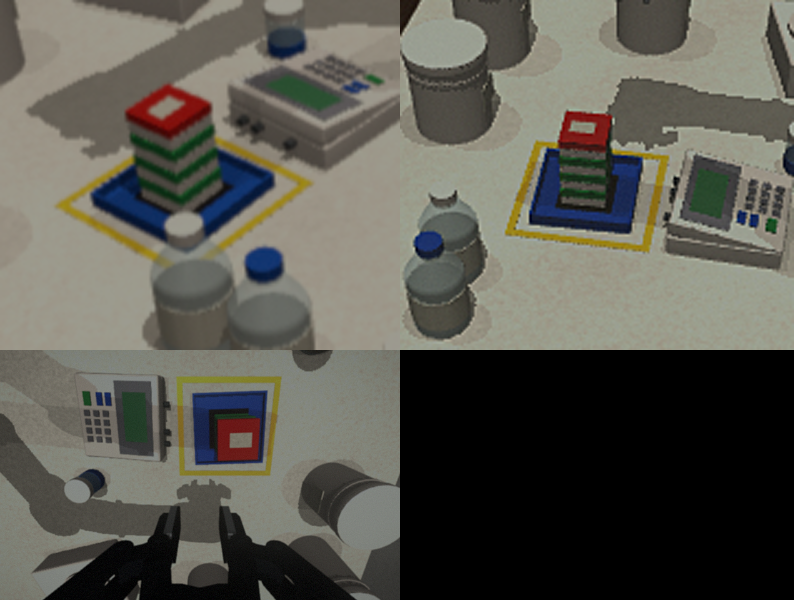

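The final views show the column square on the tray and the tray inside the tape, about 2° off the bay's yaw (4.1° against 2.05°). I'll trim that with a gentle fingertip push on the left face near its far corner.

```bash
python3 - <<'E'
from h import *
go((.700,-.120,.40,92),(.700,-.120,.20,92),(.700,-.120,.181,92))
E
```

```text
[[13.3, 12.5, 9.9], [-0.1, -0.0, 0.2]]
[[13.3, 12.6, 29.9], [-0.1, -0.0, 0.2]]
[[13.3, 12.6, 31.8], [-0.1, -0.0, 0.2]]
```

Request:
step_arm --rows '[[[3,3,2],[0,0,0]],[[6,5.7,5],[0,0,0]],[[9,8.5,8],[0,0,0.2]],[[12,11.3,9.9],[0,0,0.2]],[[13.3,12.5,9.9],[0,0,0.2]],[[13.3,12.5,12],[0,0,0.2]],[[13.3,12.6,16],[0,0,0.2]],[[13.3,12.6,20],[0,0,0.2]],[[13.3,12.6,24],[0,0,0.2]],[[13.3,12.6,27.5],[0,0,0.2]],[[13.3,12.6,29.9],[0,0,0.2]],[[13.3,12.6,31],[0,0,0.2]],[[13.3,12.6,31.8],[0,0,0.2]],[[13.3,12.6,31.8],[0,0,0.2]],[[13.3,12.6,31.8],[0,0,0.2]]]' --fingers 1

```text
time: 49.15
eef_pos: [0.7009, -0.1193, 0.1826]
tcp_rot: [-0.0, 0.694, 0.72, 0.0]
force: [0.4, 0.6, -0.4]
finger_gap: -0.0003
```

```bash
python3 - <<'E'
from h import *
R,p=pose();print(p,yaw(R),manip.state()["force"],manip.state()["finger_gap"])
go((.700,-.141,.181,92),(.700,-.146,.181,92))
E
```

```text
[ 0.70090317 -0.11927426  0.18263491] 92.03739152809719 [ 0.40877961  0.60294534 -0.44085359] -0.0002822024577531933
[[-2.2, -0.2, 0.2], [0.0, -0.0, 0.0]]
[[-2.7, -0.2, 0.2], [0.0, -0.0, 0.0]]
```

Request:
step_arm --rows '[[[-0.6,-0.1,0],[0,0,0]],[[-1.2,-0.1,0],[0,0,0]],[[-1.6,-0.1,0],[0,0,0]],[[-1.8,-0.1,0],[0,0,0]],[[-2,-0.1,0],[0,0,0]],[[-2.2,-0.1,0],[0,0,0]],[[-2.3,-0.1,0],[0,0,0]],[[-2.4,-0.1,0],[0,0,0]],[[-2.4,-0.1,0],[0,0,0]]]'

```text
time: 49.9
eef_pos: [0.7014, -0.1419, 0.1833]
tcp_rot: [-0.0, 0.694, 0.72, 0.002]
force: [0.9, 3.9, 2.9]
finger_gap: -0.0001
```

```bash
cat >> h.py <<'E'
def edge(): # +y foot edge of the tray in the bay, from the wrist
    R,p=pose();f=grab("wrist");X=(.50,.78);Y=(-.24,-.08);im=rect(f,0,X,Y,2000)
    m=cv2.inRange(cv2.cvtColor(im,cv2.COLOR_BGR2HSV),(104,120,25),(125,255,255))
    rows=np.where(m.sum(1)>40*255)[0];xs=X[1]-(rows+.5)/2000;ys=Y[1]-m[rows].argmax(1)/2000
    s=(xs>xs.min()+.015)&(xs<xs.max()-.015)
    for _ in range(3): c=np.polyfit(xs[s],ys[s],1);s&=abs(ys-np.polyval(c,xs))<.0025
    print("edge yaw",np.degrees(np.arctan(c[0])).round(2),"x",xs[s].min().round(3),xs[s].max().round(3),"y at .64",np.polyval(c,.64).round(4),s.sum());return im
E
python3 - <<'E'
from h import *
R,p=pose();print(p,manip.state()["force"]);cv2.imwrite("pics/e1.png",edge())
E
```

```text
[ 0.70137175 -0.14186837  0.18325148] [0.85645399 3.91782653 2.8607775 ]
edge yaw 3.16 x 0.56 0.642 y at .64 -0.1586 166
```

Request:
step_arm --rows '[[[-0.1,0,0],[0,0,0]],[[-0.2,0,0],[0,0,0]],[[-0.3,0,0],[0,0,0]],[[-0.3,0,0],[0,0,0]],[[-0.3,0,0],[0,0,0]]]'

```text
time: 50.37
eef_pos: [0.7018, -0.1449, 0.1833]
tcp_rot: [0.0, 0.694, 0.72, 0.002]
force: [3.9, 3.6, 1.0]
finger_gap: -0.0001
```

```bash
python3 - <<'E'
from h import *
R,p=pose();print(p,manip.state()["force"]);edge()
E
```

```text
[ 0.70178151 -0.14489166  0.18328914] [3.85124256 3.55752516 1.00465315]
edge yaw 2.09 x 0.56 0.646 y at .64 -0.1606 172
```

The edge yaw is now 2.1°, matching the bay. I'll back off, rise and take a last check.

Request:
step_arm --rows '[[[0.5,0,0],[0,0,0]],[[1.5,0,0],[0,0,0]],[[2.2,0,0],[0,0,0]],[[2.2,0,-3],[0,0,0]],[[2.2,0,-7],[0,0,0]],[[2.2,0,-11],[0,0,0]],[[2.2,0,-15],[0,0,0]],[[2.2,0,-19],[0,0,0]],[[2.2,0,-23],[0,0,0]],[[-3,-3,-27],[0,0,0]],[[-7,-6,-31],[0,0,0]],[[-11,-9,-31.5],[0,0,0]],[[-11.5,-12.3,-31.5],[0,0,0]],[[-11.5,-12.3,-31.5],[0,0,0]],[[-11.5,-12.3,-31.5],[0,0,0]]]'

```text
time: 51.67
eef_pos: [0.5772, -0.2722, 0.4997]
tcp_rot: [0.002, 0.698, 0.716, -0.001]
force: [1.0, -2.1, -0.1]
finger_gap: 0.0002
```

```bash
python3 - <<'E'
from h import *
R,p=pose();print(p,yaw(R))
f=grab("wrist");cv2.imwrite("pics/fin2.png",f["color"])
print(find(f,"red",.126,(.5,.8),(-.4,-.1),40,100),find(f,"blue",.02,(.5,.8),(-.4,-.1),100,190))
s=grab("side");print("jars etc moved px:",[int((cv2.absdiff(s["color"],cv2.imread("pics/side0.png"))[r0:r1,c0:c1].max(2)>40).sum()) for r0,r1,c0,c1 in((90,125,390,420),(140,240,215,265),(250,300,195,235),(300,380,220,300))])
E
```

```text
[ 0.57719803 -0.27218702  0.49972511] 91.4524120784001
[(0.6413, -0.2372, 2.1, 67, 68)] [(0.6405, -0.2341, 2.3, 147, 147)]
jars etc moved px: [291, 0, 0, 0]
```

```bash
python3 -c "
from cell import manip
print(manip.sign_off())"
```

```text
the job is handed in; nothing more can be done
None
```

The job is done and handed in at about 52 s. The three green boxes and the red-lidded box are stacked on the tray's pad with red on top. The tray was gripped by its near rim and slid between the rack and the pH meter into the yellow outline.

**Mended on the way:**
- **Knocked box:** the third green box was knocked about 2.5 cm aside after I had stacked it. I set the red box down, put the green one back, and then stacked the red one.
- **Tray angle:** letting go of the rim left the tray about 2° off the bay. I corrected it with a gentle fingertip push.

**Last checks (wrist camera):**

| Item | Position (m) | Yaw |
|---|---|---|
| Tray | (0.6405, -0.234) | 2.3° |
| Bay | (0.638, -0.234) | 2.05° |
| Red box on top | (0.641, -0.237) | 2.1° |

- **Column:** it was square in both outside camera views before the final push. After the push I measured only the red lid and the tray, not the lower boxes. The red box sits about 3 mm off the tray's centre.
- **Clearances:** at the rack–meter gap they worked out at about 50 mm a side, and I saw no contact.
- **Bystanders:** the image comparison showed no change around the two bottles, the beaker and the pipette. It did show changed pixels at jar_c. I take that to be the arm or its shadow, since the jar is in its starting place in an earlier scene view. I did not check jar_a and jar_b separately.
- **Pressing force:** the first slide step pressed down on the rim with about 25 N, so I took the downward bias out for the rest.

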